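# Change the gas filter cartridges of the micromanipulation bench

### The arm

A 7-joint arm with a two-finger parallel gripper is mounted at the origin on the work surface. World frame = base frame: x ahead of the robot, y to its left, z up, the work surface at z = 0. Lengths are in m, angles in degrees, forces in N, time in s.
With the tool pointing down it reaches from about 0.425 to 0.875 m from the base axis. Payload 4.7 kg.
Tool frame: the origin (TCP) lies midway between the tips of the shut fingers; the grasp point (between the pads) lies 19 mm behind it; z points along the fingers, y is the direction in which the jaws open and shut (so a half turn about z gives the same grasp; the last joint's range is limited). The gripper opens to 87 mm and grips with 3 to 60 N. Pads are 19 mm wide; open, the fingers measure 117 mm over their backs; the gripper's body (75 mm by 190 mm) begins 51 mm behind the grasp point.
Start: joints at [64.922, 18.392, -4.016, 83.108, 1.295, 78.541, -3.26], TCP at [0.284, -0.585, 0.223] pointing down, gripper open.
Joint ranges: [-163.93, 163.93], [-17.29, 119.83], [-79.2, 71.16], [3.27, 140.29], [-89.18, 269.18], [5.43, 117.66], [-154.24, 154.24]. Speed limits (degrees/s): [147.25, 147.25, 180, 180, 180, 180, 180].

### API

Orientations are given as [roll, pitch, yaw] about the fixed x, y, z axes, in that order (R = Rz(yaw) Ry(pitch) Rx(roll)).
In Python, from cell import env gives the robot as it stands. The module is installed in compiled form; this text tells all that it offers.
- The arm moves only by the tool servo_tool, never from a script. Its argument "plan" is a list of rows, each a list of 3 entries, a list of its own where there are three numbers: the opening, from 0 (shut) to 1 (fully open), then the shift along the tool's x, y, z in cm, then the turn, a rotation vector about the tool's x, y, z in degrees. A call has 1 to 20 rows; each row shifts and turns the pose as measured when the row begins, along the tool's axes as they then stand; what a row does not reach is not made up. A row lasts 1/12 s, in which the tool goes at most 41.7 mm and 7.16 degrees, less where a joint would pass 70% of its speed; a pose out of reach is approached as far as the arm can. A call is refused whole if a number of a shift passes 4.17 or a number of a turn 7.16, either way. A call with a gripper value outside its range is refused whole. The fingers move at their own pace and stop on an object; "force" is the grip in N (left out, the last holds). Time passes only in rows, so rows that do not move let the fingers close. It gives the time, the measured TCP pose, the force and the opening at its end, in the units of the state.
- env.get_obs(): the state, without advancing time (a new reading comes with each control period).
- env.read_camera(name): name is "scene" or "side" or "wrist"; returns a dict with "image" (480x640x3 uint8, blue, green, red), "fx", "fy", "cx", "cy" (pixels), "rvec" (rotation vector, rad) and "tvec" (3), from world to camera coordinates, as OpenCV has them; the wrist camera has in their place "T_tool_cam" (4x4, takes a point from camera to tool coordinates, whose origin is the TCP and whose axes are the flange's). Camera axes: x right, y down, z forward; pixel columns grow to the right and rows downward; lengths in m; the calibration is good to about 2 mm. The wrist camera is an equidistant fisheye: a pixel r from the principal point sees the ray r / f radians off the axis. A picture is of the moment at which its call begins: read the wrist's pose just before it. There is no depth.
- env.sign_off(): hands the job in, once; it reports no verdict.
The state is a dict: "time_s": time; "qpos": joint angles; "joint_velocities": joint speeds; "effort": joint torques, N m; "tool_pos": TCP position; "tool_rot": TCP orientation; "force": force on the tool from outside, world axes, zero at the start; "wrist_torque": the same for the moment, N m; "grip_width": finger opening in m.
Only numpy, scipy, OpenCV 4.12 (cv2) and the standard library are available. Lean on these libraries where they do the work, as an engineer would, in place of code of your own. Each camera call takes 0.05 s, during which the arm holds its last target. There are 200 camera calls.

### The job

Take every spent filter cartridge (brown with an orange band) out of the gas manifold by pressing in the port's blue release collar while you pull the tube, never by force, and put it in the yellow discard box; then push a fresh cartridge (white with a green band) fully home into each of the three ports so that it locks and the collar is back up. Only when all that is done, turn the regulator's click wheel until its pawl has caught with the pointer at the green mark. Leave the dish, bottle and jar where they are and the box upright.

Things in the scene. Friction and masses are not known exactly. Their poses are not given: they have to be found in the camera images.
- spent0_c (a point): Spent gas filter cartridge, brown with orange top band: rigid tube, 95 mm long, 14 mm across, 30 g. Point: its centre, half-way along; z runs up the tube, away from the nose. From the nose up: 8 mm cone (6 to 14 mm wide), 3.5 mm barb rim (14 mm wide), 6.5 mm groove (9 mm wide), then plain. If present, starts locked upright in a port; one to three are present.
- spent1_c (a point): Spent gas filter cartridge, brown with orange top band: rigid tube, 95 mm long, 14 mm across, 30 g. Point: its centre, half-way along; z runs up the tube, away from the nose. From the nose up: 8 mm cone (6 to 14 mm wide), 3.5 mm barb rim (14 mm wide), 6.5 mm groove (9 mm wide), then plain. If present, starts locked upright in a port; one to three are present.
- spent2_c (a point): Spent gas filter cartridge, brown with orange top band: rigid tube, 95 mm long, 14 mm across, 30 g. Point: its centre, half-way along; z runs up the tube, away from the nose. From the nose up: 8 mm cone (6 to 14 mm wide), 3.5 mm barb rim (14 mm wide), 6.5 mm groove (9 mm wide), then plain. If present, starts locked upright in a port; one to three are present.
- fresh0_c (a point): Fresh gas filter cartridge, white with green top band: rigid tube, 95 mm long, 14 mm across, 30 g. Point: its centre, half-way along; z runs up the tube, away from the nose. From the nose up: 8 mm cone (6 to 14 mm wide), 3.5 mm barb rim (14 mm wide), 6.5 mm groove (9 mm wide), then plain. Starts upright, nose down, loose in the rack, its nose on point slot0.
- fresh1_c (a point): Fresh gas filter cartridge, white with green top band: rigid tube, 95 mm long, 14 mm across, 30 g. Point: its centre, half-way along; z runs up the tube, away from the nose. From the nose up: 8 mm cone (6 to 14 mm wide), 3.5 mm barb rim (14 mm wide), 6.5 mm groove (9 mm wide), then plain. Starts upright, nose down, loose in the rack, its nose on point slot1.
- fresh2_c (a point): Fresh gas filter cartridge, white with green top band: rigid tube, 95 mm long, 14 mm across, 30 g. Point: its centre, half-way along; z runs up the tube, away from the nose. From the nose up: 8 mm cone (6 to 14 mm wide), 3.5 mm barb rim (14 mm wide), 6.5 mm groove (9 mm wide), then plain. Starts upright, nose down, loose in the rack, its nose on point slot2.
- manifold: Fixed aluminium block 64 by 235 by 32 mm high with three push-in ports 75 mm apart along its y. Origin: centre of its underside. Sprung jaws in each port catch a tube's groove. To free a tube press the port's blue collar down to its stop with both open fingertips beside the tube, close on the tube and pull up at once; without the collar the jaws hold it.
- port0 (a point): Port: point on its axis level with the top of its raised blue collar, 46 mm above the table; z up, y along the row. Hole 19 mm wide through the collar, 16 mm square below, floor 34 mm below this point. A tube fully home stands on the floor, centre 13.5 mm above this point. Pushed in, it meets the jaws (about 10 to 15 N) about 11 mm before home, then they snap shut.
- port1 (a point): Port: point on its axis level with the top of its raised blue collar, 46 mm above the table; z up, y along the row. Hole 19 mm wide through the collar, 16 mm square below, floor 34 mm below this point. A tube fully home stands on the floor, centre 13.5 mm above this point. Pushed in, it meets the jaws (about 10 to 15 N) about 11 mm before home, then they snap shut.
- port2 (a point): Port: point on its axis level with the top of its raised blue collar, 46 mm above the table; z up, y along the row. Hole 19 mm wide through the collar, 16 mm square below, floor 34 mm below this point. A tube fully home stands on the floor, centre 13.5 mm above this point. Pushed in, it meets the jaws (about 10 to 15 N) about 11 mm before home, then they snap shut.
- collar0 (a joint): Blue release collar of port0, a flange 50 mm across, 6 mm thick, round the tube. 0 = up, 0.007 = pressed fully down (m). Sprung (2 to 3 N) and damped: it rises again by itself in about 0.2 s. Beyond 0.004 the jaws are clear of a barb. Pushing a tube in also moves it for a moment.
- collar1 (a joint): Blue release collar of port1, a flange 50 mm across, 6 mm thick, round the tube. 0 = up, 0.007 = pressed fully down (m). Sprung (2 to 3 N) and damped: it rises again by itself in about 0.2 s. Beyond 0.004 the jaws are clear of a barb. Pushing a tube in also moves it for a moment.
- collar2 (a joint): Blue release collar of port2, a flange 50 mm across, 6 mm thick, round the tube. 0 = up, 0.007 = pressed fully down (m). Sprung (2 to 3 N) and damped: it rises again by itself in about 0.2 s. Beyond 0.004 the jaws are clear of a barb. Pushing a tube in also moves it for a moment.
- slot0 (a point): Centre of the floor of a hole in the fixed white rack (190 by 50 mm, 45 mm high; holes 15 mm square, 35 mm deep, 65 mm apart along its y). The point is 10 mm above the table; z up.
- slot1 (a point): Centre of the floor of a hole in the fixed white rack (190 by 50 mm, 45 mm high; holes 15 mm square, 35 mm deep, 65 mm apart along its y). The point is 10 mm above the table; z up.
- slot2 (a point): Centre of the floor of a hole in the fixed white rack (190 by 50 mm, 45 mm high; holes 15 mm square, 35 mm deep, 65 mm apart along its y). The point is 10 mm above the table; z up.
- discard: Loose yellow open box, 130 mm by 130 mm, 70 mm high, walls 5 mm, 0.5 kg: the box for spent cartridges. Origin at the centre of its underside, z up.
- wheel (a joint): Black click wheel on the white flow regulator; the value (rad) grows clockwise from above. A sprung brass pawl drops between its steel pins every 0.393 rad: 0 (pointer at red mark, off), 0.393, 0.785, 1.178, 1.571 (pointer at green mark), 1.963, 2.356. Passing a click takes about 0.08 N m either way; let go, it settles in the nearest. Starts in click 0 or 1.
- wheel_grip (a point): Point on the wheel's axis at the height to grip its bar, 81 mm above the table. The bar is 44 mm long along this point's x, 14 mm thick along y; its top is 14 mm above this point, the disc (70 mm over the pins) 26 mm below it; the white pointer is at its -x end. z up; turns with the wheel.
- dish: Bystander: covered culture dish, 60 mm across, 14 mm high, loose. Origin at the centre of its underside.
- media: Bystander: small bottle with red cap, 44 mm across, 75 mm high, loose. Origin at the centre of its underside.
- oil: Bystander: small jar with white cap, 40 mm across, 65 mm high, loose. Origin at the centre of its underside.

How it is judged:
By the outcome, as a careful person would: the job done as asked, in the order asked, and still so for the second after the job is handed in, with the robot touching nothing.
Of spent0, spent1, spent2 only 1 to 3 are there at a start; the rules pass over those that are not, and their reading is None.
At some moment in a run one of discard may be knocked a few centimetres aside while the robot is not near it.
It also fails if it takes over 210 s, if anything falls off the work surface, if the arm or the gripper's body presses on something with over 40 N, if the wrist force passes 120 N, or if a joint passes its speed limit or range.

## Working session

There is one attempt and no reset: what is moved stays moved. The work goes in short steps, Python scripts to look and compute and a tool call to move; the robot and the scene stay as the last step left them, time stands still between calls to the robot, and variables do not carry over. Pictures are saved under pics/ and viewed, about 12 in all and at most 16, crops included, and the job is handed in when it is done.

Besides the shell and the picture viewer there is one more tool, called after "Request:" by a JSON object that holds its "method" and its "body". servo_tool: Moves the arm, as the interface text tells. Its arguments: {"type":"object","properties":{"plan":{"type":"array"},"force":{"type":"number"}},"required":["plan"]}

```bash
mkdir -p pics; ls; cat > h.py <<'E'
import numpy as np, cv2
from cell import env
from scipy.spatial.transform import Rotation as R
def save(n,fn):
    c=env.read_camera(n); cv2.imwrite('pics/'+fn,c['image']); return c
E
python3 - <<'E'
from h import *
import pickle
o=env.get_obs(); print(o)
d={}
for n in('scene','side','wrist'):
    c=save(n,n+'0.png'); d[n]=c; print({k:v for k,v in c.items() if k!='image'})
pickle.dump((o,d),open('c0.pkl','wb'))
E
```

```text
pics
{'time_s': 0.0, 'qpos': array([64.92308524, 18.44004387, -4.0146604 , 83.17615215,  1.2954417 ,
       78.54096643, -3.26039669]), 'joint_velocities': array([ 0.00492764,  0.04213514, -0.06932747,  0.08313781,  0.12498634,
        0.13217659,  0.04364516]), 'effort': array([-2.51755080e-05, -4.91289496e+01, -4.03907290e-01, -3.12527633e+01,
       -6.38609659e-02,  4.36439062e-02,  1.91382642e-04]), 'tool_pos': array([ 0.28346133, -0.58430644,  0.2214393 ]), 'tool_rot': array([-1.79888104e+02,  6.53330107e-03,  2.58855634e+01]), 'force': array([-0.09058382,  0.65259228,  0.41289059]), 'wrist_torque': array([ 0.0083521 ,  0.00846487, -0.01942169]), 'grip_width': 0.08692082856085236}
{'fx': 565.8470776642007, 'fy': 565.8470776642007, 'cx': 315.81849982689266, 'cy': 241.9500234833161, 'rvec': array([ 1.49552252,  1.99233318, -0.88464623]), 'tvec': array([ 0.15085842, -0.32191573,  1.75810176])}
{'fx': 573.5286994631663, 'fy': 573.5286994631663, 'cx': 316.4008995691294, 'cy': 237.08270481521387, 'rvec': array([ 0.48307714, -2.57151867,  1.3799832 ]), 'tvec': array([0.53440712, 0.1843911 , 1.03768299])}
{'fx': 371.64829954431775, 'fy': 371.64829954431775, 'cx': 320.1280935254225, 'cy': 237.28868043954958, 'T_tool_cam': array([[ 3.40790877e-04, -9.70467244e-01, -2.41232692e-01,
         6.52026636e-02],
       [ 9.99999879e-01,  4.16327051e-04, -2.62157380e-04,
        -5.66802715e-04],
       [ 3.54846846e-04, -2.41232573e-01,  9.70467269e-01,
        -1.62715579e-01],
       [ 0.00000000e+00,  0.00000000e+00,  0.00000000e+00,
         1.00000000e+00]])}
```

View pics/scene0.png

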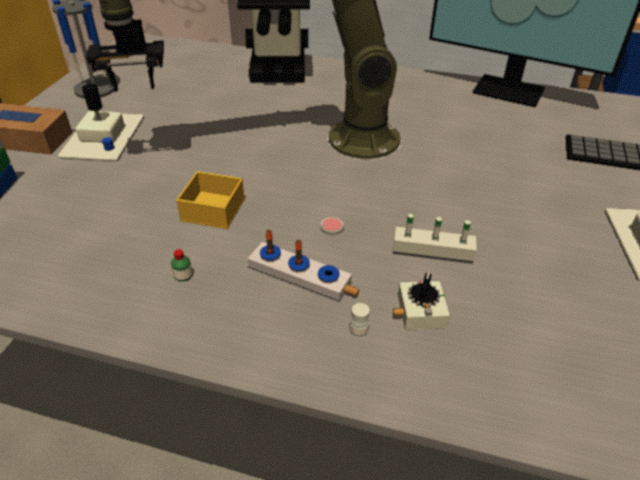

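View pics/side0.png

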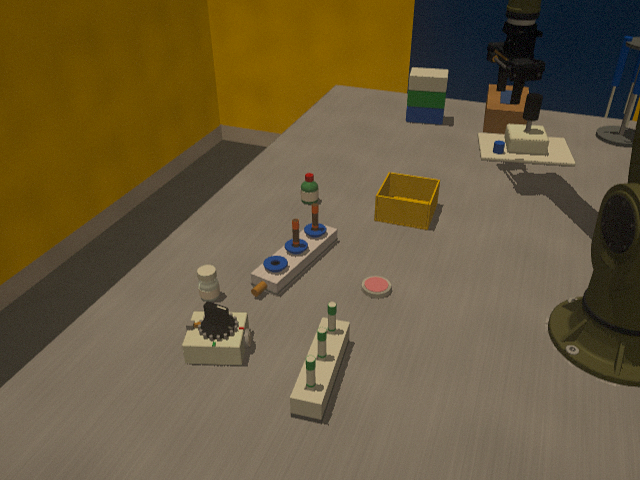

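Both views show two spent tubes in two collars (scene (269,253) and (299,263)), an empty port at (329,273), three fresh tubes in the rack near (410–467,220), the regulator at (424,305), and the box at (211,200).

```bash
cat >> h.py <<'E'
def ray(c,u,v):
    Rm=cv2.Rodrigues(c['rvec'])[0]; K=np.array([[c['fx'],0,c['cx']],[0,c['fy'],c['cy']],[0,0,1]])
    d=Rm.T@np.linalg.inv(K)@[u,v,1]; return -Rm.T@c['tvec'], d/np.linalg.norm(d)
def wray(c,o,u,v):
    x,y=(u-c['cx'])/c['fx'],(v-c['cy'])/c['fy']; r=np.hypot(x,y)
    d=np.array([x/r*np.sin(r),y/r*np.sin(r),np.cos(r)]) if r>1e-9 else np.array([0,0,1.])
    T=c['T_tool_cam']; Rt=R.from_euler('xyz',o['tool_rot'],degrees=True).as_matrix()
    return o['tool_pos']+Rt@T[:3,3], Rt@T[:3,:3]@d
def plane(r,z): p,d=r; return p+d*(z-p[2])/d[2]
def meet(a,b):
    A=np.stack([a[1],-b[1]],1); s=np.linalg.lstsq(A,b[0]-a[0],rcond=None)[0]
    p,q=a[0]+s[0]*a[1],b[0]+s[1]*b[1]; return (p+q)/2, np.linalg.norm(p-q)
RNG={'blue':((95,150,50),(130,255,255)),'green':((40,80,20),(85,255,255)),'orange':((3,150,60),(16,255,255)),'yellow':((17,150,80),(30,255,255)),'pink':((170,60,100),(180,255,255)),'pink2':((0,60,120),(6,180,255))}
def blobs(im,col,amin=12,roi=None):
    m=cv2.inRange(cv2.cvtColor(im,cv2.COLOR_BGR2HSV),*map(np.array,RNG[col]))
    if roi: k=np.zeros_like(m); k[roi[1]:roi[3],roi[0]:roi[2]]=255; m&=k
    n,_,st,ce=cv2.connectedComponentsWithStats(m)
    return [(round(ce[i][0],1),round(ce[i][1],1),*[int(x) for x in st[i]]) for i in range(1,n) if st[i][4]>=amin]
E
python3 - <<'E'
from h import *
import pickle
o,d=pickle.load(open('c0.pkl','rb'))
rois={'scene':(160,160,500,340),'side':(170,150,460,420)}
for n in rois:
    for col in RNG: print(n,col,blobs(d[n]['image'],col,6,rois[n]))
E
```

```text
scene blue [(np.float64(270.1), np.float64(253.2), 261, 246, 19, 14, 157), (np.float64(298.6), np.float64(263.6), 289, 256, 20, 14, 160), (np.float64(328.1), np.float64(273.3), 319, 266, 19, 15, 216)]
scene green [(np.float64(409.5), np.float64(219.8), 407, 217, 6, 6, 28), (np.float64(437.9), np.float64(223.4), 435, 221, 6, 6, 29), (np.float64(466.3), np.float64(226.4), 464, 224, 6, 6, 30), (np.float64(180.4), np.float64(263.7), 171, 256, 19, 15, 184), (np.float64(442.5), np.float64(294.7), 441, 294, 4, 2, 6)]
scene orange [(np.float64(268.7), np.float64(235.2), 266, 231, 6, 10, 49), (np.float64(298.0), np.float64(245.6), 296, 241, 5, 10, 47), (np.float64(269.4), np.float64(250.2), 268, 248, 4, 5, 16), (np.float64(178.8), np.float64(257.8), 175, 255, 8, 5, 13), (np.float64(298.5), np.float64(260.5), 297, 259, 4, 4, 16), (np.float64(350.7), np.float64(289.9), 344, 285, 14, 11, 94), (np.float64(426.9), np.float64(304.8), 426, 303, 3, 5, 12), (np.float64(398.5), np.float64(311.3), 394, 308, 10, 7, 61)]
scene yellow [(np.float64(210.4), np.float64(199.7), 177, 172, 67, 57, 2701)]
scene p
[... 1164 characters left out ...]
oat64(314.1), np.float64(226.1), 312, 223, 6, 6, 17), (np.float64(295.6), np.float64(242.5), 293, 241, 6, 4, 16), (np.float64(258.4), np.float64(288.9), 251, 281, 15, 15, 62), (np.float64(195.8), np.float64(324.5), 194, 323, 5, 4, 8)]
side yellow [(np.float64(175.0), np.float64(153.5), 170, 150, 16, 12, 98), (np.float64(406.6), np.float64(200.1), 374, 172, 66, 58, 2916), (np.float64(258.7), np.float64(286.3), 253, 281, 11, 11, 45), (np.float64(254.9), np.float64(294.1), 252, 293, 6, 4, 8), (np.float64(195.1), np.float64(324.4), 194, 323, 4, 4, 7), (np.float64(198.3), np.float64(322.7), 197, 322, 4, 2, 6)]
side pink []
side pink2 [(np.float64(375.9), np.float64(284.1), 365, 277, 23, 15, 272)]
```

```bash
python3 - <<'E'
import cv2
a=cv2.imread('pics/scene0.png')[220:340,370:490]; b=cv2.imread('pics/side0.png')[290:380,175:265]
cv2.imwrite('pics/reg.png',cv2.hconcat([cv2.resize(a,(400,400),interpolation=2),cv2.resize(b,(400,400),interpolation=2)]))
E
```

```text
(no output)
```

View pics/reg.png

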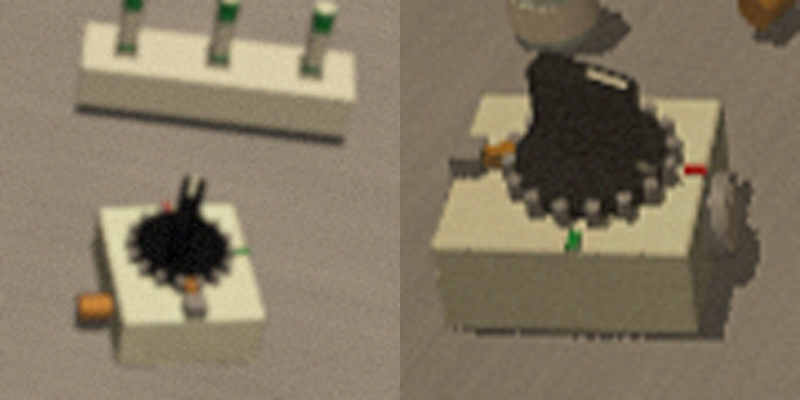

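The regulator crop shows the red mark on the robot side (-x), the green mark on the +y side, and the wheel's white pointer near red. I'll triangulate everything next.

```bash
python3 - <<'E'
from h import *
import pickle
np.set_printoptions(precision=4,suppress=True)
o,d=pickle.load(open('c0.pkl','rb'))
S,D=d['scene'],d['side']
P={'colL':((270.1,253.2),(313.7,229.8)),'colM':((298.6,263.6),(294.5,246)),'colR':((328.1,273.3),(274.8,262.7)),
'spL':((268.7,235.2),(314.5,209.3)),'spM':((298,245.6),(295,224.7)),
'frL':((409.5,219.8),(331.4,310.2)),'frM':((437.9,223.4),(321.1,335.8)),'frR':((466.3,226.4),(310.2,365)),'dish':((331.6,223.7),(375.9,284.1))}
for k,(a,b) in P.items():
    ra,rb=ray(S,*a),ray(D,*b); print(k,*meet(ra,rb), plane(ra,.046)[:2] if k[:3]=='col' else '')
for n,c in d.items():
    if n=='wrist':continue
    m=cv2.inRange(cv2.cvtColor(c['image'],cv2.COLOR_BGR2HSV),*map(np.array,RNG['yellow']))
    k=np.zeros_like(m); r=(170,165,250,235) if n=='scene' else (370,165,445,235); k[r[1]:r[3],r[0]:r[2]]=255
    h=cv2.convexHull(cv2.findNonZero(m&k)); q=cv2.approxPolyDP(h,2.5,True)[:,0]
    for p in q: print(n,p,plane(ray(c,*p),.07)[:2],plane(ray(c,*p),0)[:2])
print('media',plane(ray(S,181,277),0),plane(ray(D,310,203),0)); print('oil',plane(ray(S,360,331),0),plane(ray(D,208,298),0))
# regulator: disc centre approx, marks
for nm,a,b in(('red',(370+167*.3,220+205*.3),(175+695*.225,290+170*.225)),('green',(370+242*.3,220+250*.3),(175+574*.225,290+240*.225)),('pawl',(370+193*.3,220+285*.3),(175+497*.225,290+152*.225))):
    print(nm,meet(ray(S,*a),ray(D,*b)))
E
```

```text
colL [ 0.6158 -0.0895  0.0402] 0.00010632076212213866 [ 0.6215 -0.0872]
colM [ 0.6304 -0.0158  0.0403] 0.0004051078788805469 [ 0.6358 -0.0141]
colR [0.6429 0.0568 0.0421] 0.00012045012330643359 [0.6468 0.0578]
spL [ 0.6137 -0.0907  0.0932] 0.0006024777002089073 
spM [ 0.6283 -0.017   0.0935] 2.4095543084731146e-05 
frL [0.4654 0.2051 0.0896] 0.0004302290323406035 
frM [0.4592 0.2702 0.0896] 0.0004282011549121256 
frR [0.4517 0.3348 0.0894] 0.00033737489556289797 
dish [0.4402 0.0118 0.0112] 0.0008546073812376849 
scene [241 179] [ 0.3994 -0.2451] [ 0.3098 -0.2871]
scene [243 200] [ 0.4813 -0.2071] [ 0.3983 -0.246 ]
scene [226 228] [ 0.5928 -0.2058] [ 0.5188 -0.2446]
scene [181 220] [ 0.5958 -0.3202] [ 0.5221 -0.3682]
scene [177 199] [ 0.524  -0.3663] [ 0.4445 -0.4181]
scene [196 172] [ 0.4036 -0.371 ] [ 0.3143 -0.4232]
side [439 180] [ 0.3951 -0.365 ] [ 0.4145 -0.4996]
side [437 201] [ 0.3787 -0.261 ] [ 0.3964 -0.3846]
side [427 229] [ 0.3743 -0.1351] [ 0.3915 -0.2454]
side [374 220] [ 0.49 -0.13] [ 0.5195 -0.2397]
side [376 194] [ 0.5191 -0.2431] [ 0.5516 -0.3648]
side [388 172] [ 0.5232 -0.3624] [ 0.5562 -0.4968]
media [ 0.7096 -0.2762 -0.    ] [ 0.6946 -0.2607  0.    ]
oil [ 0.7486  0.1558 -0.    ] [0.7432 0.161  0.    ]
red (array([ 0.5035,  0.2168, -0.0072]), np.float64(0.1125488987848681))
green (array([ 0.5352,  0.2716, -0.0065]), np.float64(0.11291165074463916))
pawl (array([ 0.5818,  0.2425, -0.0006]), np.float64(0.11468115360711956))
```

```bash
cat >> h.py <<'E'
np.set_printoptions(precision=4,suppress=True)
def to(x,y,z,yaw):
    o=env.get_obs(); Rt=R.from_euler('xyz',o['tool_rot'],degrees=True)
    Rg=R.from_euler('xyz',[180,0,yaw],degrees=True)
    print('pose',o['tool_pos'],o['tool_rot'],'F',o['force'],'w',round(o['grip_width'],4),'t',o['time_s'],'q7',o['qpos'][6].round(1))
    dp=np.array([x,y,z])-o['tool_pos']
    print('shift cm now',(Rt.inv().apply(dp)*100).round(2),'in goal axes',(Rg.inv().apply(dp)*100).round(2),'turn',(Rt.inv()*Rg).as_rotvec(degrees=True).round(2))
E
python3 - <<'E'
from h import *
import pickle
o,d=pickle.load(open('c0.pkl','rb'))
S,D=d['scene'],d['side']
for nm,a,b in(('red',(167,205),(695,170)),('green',(242,250),(574,240)),('pawl',(193,285),(497,152)),('c1',(100,208),(485,95)),('c2',(232,205),(720,100)),('c3',(265,320),(690,250)),('c4',(118,335),(435,245))):
    print(nm,*meet(ray(S,370+a[0]*.3,220+a[1]*.3),ray(D,175+(b[0]-400)*.225,290+b[1]*.225)))
E
```

```text
red [0.6135 0.2574 0.0446] 0.0006412498736308588
green [0.6389 0.3089 0.044 ] 0.0005734881929790601
pawl [0.6863 0.2833 0.0526] 0.0011939444192795594
c1 [0.6879 0.2429 0.0781] 0.061749081131067626
c2 [0.6096 0.2788 0.0761] 0.04996820562321847
c3 [0.6267 0.3046 0.0051] 0.07395116550438269
c4 [0.7132 0.2642 0.0005] 0.05116093021628803
```

Request:
{"method": "servo_tool", "body": {"plan": [[1, [0, 0, -1], [0, 0, -6.7]], [1, [0, 0, -1], [0, 0, -6.7]], [1, [0, 0, -1], [0, 0, -6.7]], [1, [0, 0, -1], [0, 0, -6.7]], [1, [0, 0, -1], [0, 0, -6.7]], [1, [0, 0, -1], [0, 0, -6.7]], [1, [0, 0, -1], [0, 0, -6.7]], [1, [0, 0, -1], [0, 0, -6.7]]]}}

```text
time_s: 0.82
tool_pos: [0.2822, -0.5816, 0.2973]
tool_rot: [-179.5, -0.7, 81.9]
force: [0.0, -0.7, 0.0]
grip_width: 0.0868
```

```bash
python3 -c "
from h import *
to(.63,-.03,.29,79.5)"
```

```text
pose [ 0.2822 -0.5816  0.2973] [-179.4705   -0.7177   81.9294] F [ 0.0008 -0.7337  0.006 ] w 0.0868 t 0.8167 q7 51.4
shift cm now [59.48 26.71  1.23] in goal axes [60.58 24.15  0.73] turn [-0.54 -0.71  2.43]
```

Request:
{"method": "servo_tool", "body": {"plan": [[1, [3.6, 1.45, 0], [0, -0.4, 1]], [1, [3.6, 1.45, 0.1], [-0.2, -0.3, 1]], [1, [3.6, 1.45, 0.1], [-0.2, 0, 0.4]], [1, [3.6, 1.45, 0.1], [0, 0, 0]], [1, [3.6, 1.45, 0], [0, 0, 0]], [1, [3.6, 1.45, 0], [0, 0, 0]], [1, [3.6, 1.45, 0], [0, 0, 0]], [1, [3.6, 1.45, 0], [0, 0, 0]], [1, [3.6, 1.45, 0], [0, 0, 0]], [1, [3.6, 1.45, 0], [0, 0, 0]], [1, [3.6, 1.45, 0], [0, 0, 0]], [1, [3.6, 1.45, 0], [0, 0, 0]], [1, [3.6, 1.45, 0], [0, 0, 0]], [1, [3.6, 1.45, 0], [0, 0, 0]], [1, [3.6, 1.45, 0], [0, 0, 0]], [1, [3.6, 1.45, 0], [0, 0, 0]], [1, [2, 0.8, 0], [0, 0, 0]]]}}

```text
time_s: 2.23
tool_pos: [0.6315, -0.0228, 0.2864]
tool_rot: [-179.6, 0.4, 78.6]
force: [-0.5, -0.3, 0.3]
grip_width: 0.0868
```

```bash
python3 - <<'E'
from h import *
import pickle
to(.63,-.03,.29,79.5)
o=env.get_obs(); c=save('wrist','w1.png'); pickle.dump((o,c),open('w1.pkl','wb'))
for b in blobs(c['image'],'blue',40): print(b,plane(wray(c,o,b[0],b[1]),.046))
for b in blobs(c['image'],'green',40): print('g',b,plane(wray(c,o,b[0],b[1]),.1))
for b in blobs(c['image'],'orange',40): print('o',b,plane(wray(c,o,b[0],b[1]),.1))
E
```

```text
pose [ 0.6315 -0.0228  0.2864] [-179.5841    0.3653   78.6223] F [-0.5458 -0.3475  0.3446] w 0.0868 t 2.2333 q7 -19.4
shift cm now [-0.74 -0.01 -0.35] in goal axes [-0.74 -0.02 -0.36] turn [-0.42  0.36 -0.88]
(np.float64(316.3), np.float64(131.2), 295, 110, 44, 43, 1293) [0.6411 0.0581 0.046 ]
(np.float64(317.1), np.float64(197.0), 296, 179, 43, 42, 1035) [ 0.6277 -0.0123  0.046 ]
(np.float64(317.8), np.float64(261.4), 297, 245, 42, 37, 895) [ 0.6138 -0.0847  0.046 ]
g (np.float64(126.4), np.float64(39.5), 120, 33, 12, 12, 86) [0.4707 0.2012 0.1   ]
o (np.float64(317.2), np.float64(200.6), 310, 194, 14, 16, 137) [ 0.6295 -0.0084  0.1   ]
o (np.float64(318.7), np.float64(263.2), 312, 260, 13, 9, 60) [ 0.6186 -0.0697  0.1   ]
o (np.float64(317.3), np.float64(279.9), 312, 270, 12, 22, 183) [ 0.6137 -0.0867  0.1   ]
```

View pics/w1.png

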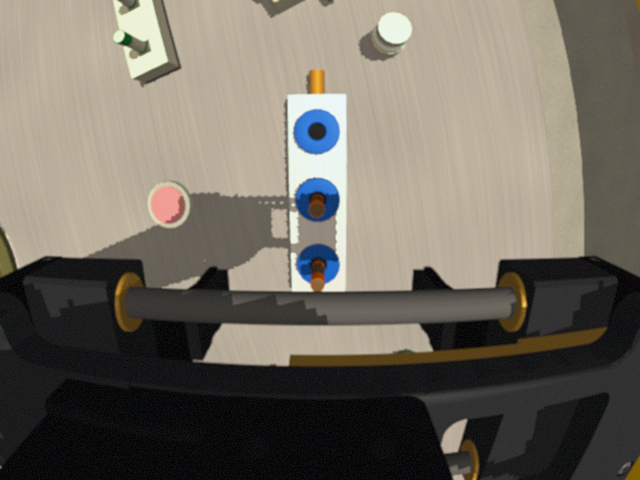

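The wrist view shows the three collars at (316,131), (317,200) and (318,266). They fit a row 75 mm apart at yaw −10.5°, and the side and scene triangulation agrees to about 2 mm. I'm going above the far spent tube.

```bash
python3 -c "
from h import *
to(.614,-.0898,.14,79.5)"
```

```text
pose [ 0.6325 -0.0185  0.286 ] [-179.5873    0.1715   78.9104] F [-0.6901  3.3541  0.1724] w 0.0871 t 2.2833 q7 -19.5
shift cm now [-7.3  -0.34 14.62] in goal axes [-7.34 -0.52 14.6 ] turn [-0.41  0.17 -0.59]
```

Request:
{"method": "servo_tool", "body": {"plan": [[0.28, [-2.4, -0.1, 2], [0, 0.1, -0.5]], [0.28, [-2.4, -0.1, 2.4], [-0.2, 0, 0]], [0.28, [-2.2, -0.1, 2.4], [-0.2, 0, 0]], [0.28, [-0.3, -0.1, 2.4], [0, 0, 0]], [0.28, [0, 0, 2.4], [0, 0, 0]], [0.28, [0, 0, 2], [0, 0, 0]], [0.28, [0, 0, 1], [0, 0, 0]], [0.28, [0, 0, 0], [0, 0, 0]], [0.28, [0, 0, 0], [0, 0, 0]]]}}

```text
time_s: 3.03
tool_pos: [0.614, -0.0874, 0.132]
tool_rot: [-179.9, -0.1, 80.0]
force: [-0.2, 0.7, 0.4]
grip_width: 0.0348
```

```bash
python3 - <<'E'
from h import *
import pickle
to(.614,-.0898,.14,79.5)
o=env.get_obs(); c=save('wrist','w2.png'); pickle.dump((o,c),open('w2.pkl','wb'))
for b in blobs(c['image'],'blue',40): print(b,plane(wray(c,o,b[0],b[1]),.046))
for b in blobs(c['image'],'orange',40): print('o',b,plane(wray(c,o,b[0],b[1]),.107))
E
```

```text
pose [ 0.614  -0.0874  0.132 ] [-179.8663   -0.0984   80.0083] F [-0.2429  0.6993  0.3754] w 0.0348 t 3.0333 q7 -13.3
shift cm now [-0.23  0.04 -0.8 ] in goal axes [-0.23  0.04 -0.8 ] turn [-0.13 -0.1   0.51]
(np.float64(323.7), np.float64(30.4), 288, 0, 72, 63, 3120) [0.641  0.0567 0.046 ]
(np.float64(321.8), np.float64(136.8), 286, 101, 73, 71, 3184) [ 0.6269 -0.016   0.046 ]
(np.float64(320.4), np.float64(238.9), 287, 211, 68, 63, 2510) [ 0.614  -0.0844  0.046 ]
o (np.float64(320.5), np.float64(137.2), 308, 119, 28, 29, 169) [ 0.6259 -0.0178  0.107 ]
o (np.float64(320.8), np.float64(241.8), 310, 236, 22, 15, 132) [ 0.6167 -0.0709  0.107 ]
o (np.float64(320.1), np.float64(265.4), 308, 251, 25, 36, 434) [ 0.6141 -0.0836  0.107 ]
```

View pics/w2.png

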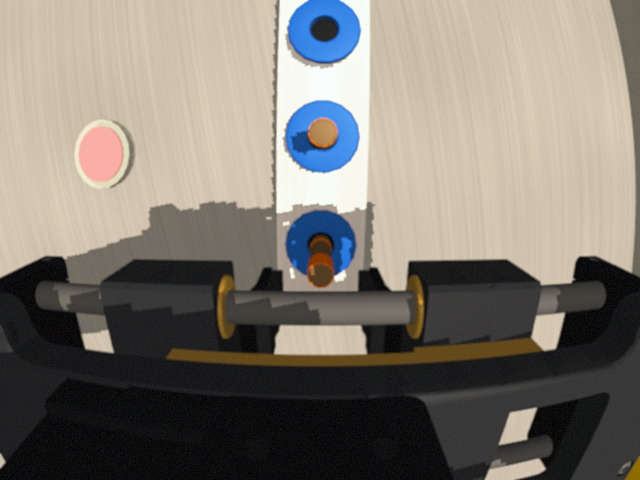

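The tube top is at (320,277) and the collar centre at (320,246), which puts the axis at about (0.614, −0.0893). The fingers are symmetric about it. Descending.

Request:
{"method": "servo_tool", "body": {"plan": [[0.27, [-0.1, 0, 1], [0, 0, 0.2]], [0.27, [-0.1, 0.04, 2], [0, 0, 0.2]], [0.27, [0, 0, 2], [0, 0, 0]], [0.27, [0, 0, 2], [0, 0, 0]], [0.27, [0, 0, 0.8], [0, 0, 0]], [0.27, [0, 0, 0.2], [0, 0, 0]], [0.27, [0, 0, 0], [0, 0, 0]], [0.27, [0, 0, 0], [0, 0, 0]]]}}

```text
time_s: 3.75
tool_pos: [0.6225, -0.089, 0.0582]
tool_rot: [179.1, -0.1, 79.6]
force: [0.7, 0.7, 0.0]
grip_width: 0.0231
```

```bash
python3 -c "
from h import *
to(.614,-.0893,.039,79.5)"
```

```text
pose [ 0.6225 -0.089   0.0582] [179.0756  -0.1002  79.6369] F [0.7089 0.7497 0.0397] w 0.0231 t 3.75 q7 -15.7
shift cm now [-0.19 -0.86  1.91] in goal axes [-0.18 -0.83  1.92] turn [ 0.92 -0.1   0.14]
```

Request:
{"method": "servo_tool", "body": {"plan": [[0.27, [-0.05, -0.4, 0], [0.4, 0, 0]], [0.27, [-0.05, -0.4, 0], [0.4, 0, 0]], [0.27, [0, 0, 0], [0, 0, 0]], [0.27, [0, 0, 0], [0, 0, 0]]]}}

```text
time_s: 4.08
tool_pos: [0.6162, -0.0886, 0.0622]
tool_rot: [179.6, -0.1, 79.6]
force: [-0.5, -0.8, -0.2]
grip_width: 0.0234
```

```bash
python3 -c "
from h import *
to(.614,-.0893,.039,79.5)"
```

```text
pose [ 0.6162 -0.0886  0.0622] [179.6038  -0.0907  79.6389] F [-0.5284 -0.8019 -0.2114] w 0.0234 t 4.0833 q7 -15.4
shift cm now [-0.12 -0.22  2.31] in goal axes [-0.11 -0.2   2.32] turn [ 0.4  -0.09  0.14]
```

Request:
{"method": "servo_tool", "body": {"plan": [[0.26, [-0.05, -0.2, 0.3], [0.2, 0, 0]], [0.26, [0, -0.05, 0.5], [0.2, 0, 0]], [0.26, [0, 0, 0.5], [0, 0, 0]], [0.26, [0, 0, 0.3], [0, 0, 0]], [0.26, [0, 0, 0], [0, 0, 0]]]}}

```text
time_s: 4.5
tool_pos: [0.6146, -0.089, 0.046]
tool_rot: [179.9, -0.1, 79.6]
force: [0.7, 0.3, 1.8]
grip_width: 0.0228
```

```bash
python3 -c "
from h import *
to(.614,-.0893,.039,79.5)"
```

```text
pose [ 0.6146 -0.089   0.046 ] [179.8583  -0.074   79.6225] F [0.6957 0.2559 1.77  ] w 0.0228 t 4.5 q7 -15.8
shift cm now [-0.04 -0.06  0.7 ] in goal axes [-0.04 -0.05  0.7 ] turn [ 0.14 -0.07  0.12]
```

Request:
{"method": "servo_tool", "body": {"plan": [[0.26, [-0.02, -0.05, 0.4], [0, 0, 0]], [0.26, [0, 0, 0.3], [0, 0, 0]], [0.26, [0, 0, 0.2], [0, 0, 0]], [0.26, [0, 0, 0.1], [0, 0, 0]]], "force": 40}}

```text
time_s: 4.83
tool_pos: [0.6147, -0.089, 0.0394]
tool_rot: [179.9, 0.0, 79.6]
force: [-3.4, 1.2, 7.5]
grip_width: 0.0227
```

Request:
{"method": "servo_tool", "body": {"plan": [[0, [0, 0, 0.1], [0, 0, 0]], [0, [0, 0, 0.1], [0, 0, 0]], [0, [0, 0, 0.1], [0, 0, 0]], [0, [0, 0, 0.1], [0, 0, 0]], [0, [0, 0, -3.5], [0, 0, 0]], [0, [0, 0, -3.5], [0, 0, 0]], [0, [0, 0, -3.5], [0, 0, 0]], [0, [0, 0, -2], [0, 0, 0]], [0, [0, 0, 0], [0, 0, 0]]], "force": 40}}

```text
time_s: 5.58
tool_pos: [0.6134, -0.0882, 0.1646]
tool_rot: [-179.9, 0.0, 79.7]
force: [0.3, -0.6, -0.4]
grip_width: 0.0132
```

```bash
python3 - <<'E'
from h import *
import pickle
to(.46,-.305,.18,79.5)
c=save('scene','s2.png');c2=save('side','d2.png')
cv2.imwrite('pics/m2.png',np.hstack([cv2.resize(c['image'][130:310,160:400],(400,300)),cv2.resize(c2['image'][130:310,220:460],(400,300))]))
for n,x in(('scene',c),('side',c2)):
    m=cv2.inRange(cv2.cvtColor(x['image'],cv2.COLOR_BGR2HSV),*map(np.array,RNG['yellow']))
    k=np.zeros_like(m); r=(150,150,260,245) if n=='scene' else (350,150,470,245); k[r[1]:r[3],r[0]:r[2]]=255
    print(n,cv2.boundingRect(cv2.findNonZero(m&k)))
E
```

```text
pose [ 0.6134 -0.0882  0.1646] [-179.8883    0.0374   79.6671] F [ 0.3322 -0.6035 -0.362 ] w 0.0132 t 5.5833 q7 -13.0
shift cm now [-24.08 -11.2   -1.5 ] in goal axes [-24.11 -11.13  -1.54] turn [-0.11  0.04  0.17]
scene (177, 172, 75, 57)
side (374, 172, 66, 58)
```

View pics/m2.png

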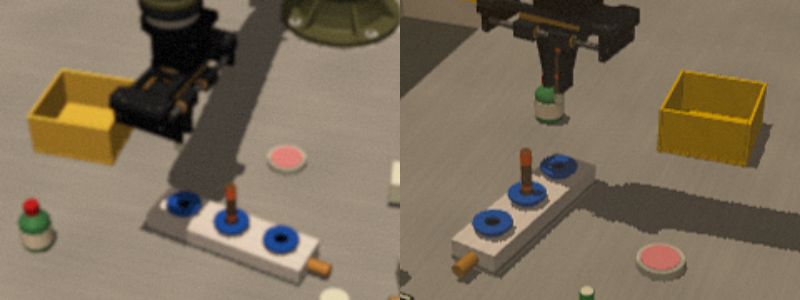

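The first tube is out and held (13.2 mm width), its collar is back up, and the box is unmoved at (177,172).

Request:
{"method": "servo_tool", "body": {"plan": [[0, [-2.6, -1.2, 0], [0, 0, 0]], [0, [-2.6, -1.2, 0], [0, 0, 0]], [0, [-2.6, -1.2, 0], [0, 0, 0]], [0, [-2.6, -1.2, 0], [0, 0, 0]], [0, [-2.6, -1.2, 0], [0, 0, 0]], [0, [-2.6, -1.2, 0], [0, 0, 0]], [0, [-2.6, -1.2, 0], [0, 0, 0]], [0, [-2.6, -1.2, 0], [0, 0, 0]], [0, [-2, -0.9, 0], [0, 0, 0]], [0, [0, 0, 0], [0, 0, 0]], [0, [0, 0, 0], [0, 0, 0]]]}}

```text
time_s: 6.6
tool_pos: [0.4469, -0.2959, 0.1348]
tool_rot: [-177.5, -0.8, 79.9]
force: [-0.1, 0.6, -0.6]
grip_width: 0.013
```

```bash
cat > box.py <<'E'
from h import *
def box():
    for n,r in(('scene',(140,150,262,245)),('side',(340,150,480,245))):
        x=env.read_camera(n); m=cv2.inRange(cv2.cvtColor(x['image'],cv2.COLOR_BGR2HSV),*map(np.array,RNG['yellow']))
        k=np.zeros_like(m); k[r[1]:r[3],r[0]:r[2]]=255; print(n,cv2.boundingRect(cv2.findNonZero(m&k)))
E
python3 -c "
from box import *
to(.45,-.30,.075,79.5); box()"
```

```text
pose [ 0.4469 -0.2959  0.1348] [-177.4612   -0.8419   79.8551] F [-0.1212  0.5876 -0.6176] w 0.013 t 6.6 q7 16.0
shift cm now [-0.43  0.65  5.95] in goal axes [-0.34  0.38  5.98] turn [-2.54 -0.83  0.37]
scene (177, 172, 67, 57)
side (374, 172, 66, 58)
```

Request:
{"method": "servo_tool", "body": {"plan": [[0, [-0.4, 0.3, 1], [-1.2, -0.4, 0]], [0, [-0.3, 0.4, 1.5], [-1.2, -0.4, 0]], [0, [0, 0, 1.5], [0, 0, 0]], [0, [0, 0, 1], [0, 0, 0]], [0, [0, 0, 0], [0, 0, 0]], [0.35, [0, 0, 0], [0, 0, 0]], [0.35, [0, 0, 0], [0, 0, 0]], [0.35, [0, 0, 0], [0, 0, 0]], [0.35, [0, 0, 0], [0, 0, 0]], [0.35, [0, 0, -2.5], [0, 0, 0]], [0.35, [0, 0, -3], [0, 0, 0]], [0.35, [0, 0, -3], [0, 0, 0]], [0.35, [0, 0, -2], [0, 0, 0]], [0.35, [0, 0, 0], [0, 0, 0]]]}}

```text
time_s: 7.87
tool_pos: [0.4598, -0.2934, 0.1932]
tool_rot: [179.9, -0.3, 81.0]
force: [0.4, 0.2, 0.3]
grip_width: 0.0303
```

```bash
python3 -c "
from box import *
to(.628,-.016,.16,79.5); box()
print(blobs(env.read_camera('side')['image'],'orange',20,(220,150,460,300)))"
```

```text
pose [ 0.4598 -0.2934  0.1932] [179.8967  -0.2916  80.9525] F [0.376  0.1603 0.2707] w 0.0303 t 7.8667 q7 17.9
shift cm now [30.03 12.25  3.49] in goal axes [30.34 11.49  3.32] turn [ 0.1  -0.29  1.45]
scene (177, 172, 67, 57)
side (374, 172, 66, 58)
[(np.float64(308.9), np.float64(178.4), 305, 175, 8, 7, 37), (np.float64(413.1), np.float64(178.4), 410, 175, 7, 8, 45), (np.float64(295.0), np.float64(224.3), 292, 219, 7, 11, 67), (np.float64(258.4), np.float64(289.4), 251, 282, 15, 14, 61)]
```

Request:
{"method": "servo_tool", "body": {"plan": [[0.27, [2.7, 1.1, 0], [0, 0, 0.7]], [0.27, [2.7, 1.1, 0], [0, -0.3, 0.7]], [0.27, [2.7, 1.1, 0], [0, 0, 0]], [0.27, [2.7, 1.1, 0], [0, 0, 0]], [0.27, [2.7, 1.1, 0], [0, 0, 0]], [0.27, [2.7, 1.1, 0], [0, 0, 0]], [0.27, [2.7, 1.1, 0], [0, 0, 0]], [0.27, [2.7, 1.1, 0], [0, 0, 0]], [0.27, [2.7, 1.1, 0], [0, 0, 0]], [0.27, [2, 0.6, 0], [0, 0, 0]], [0.27, [0, 0, 0], [0, 0, 0]], [0.27, [0, 0, 0], [0, 0, 0]]]}}

```text
time_s: 9.02
tool_pos: [0.6013, -0.0424, 0.1644]
tool_rot: [-177.7, -0.4, 79.0]
force: [-0.4, -0.7, 0.2]
grip_width: 0.0237
```

```bash
python3 -c "
from h import *
to(.6277,-.0157,.13,79.5)"
```

```text
pose [ 0.6013 -0.0424  0.1644] [-177.6688   -0.4459   79.0461] F [-0.3559 -0.7333  0.1951] w 0.0237 t 9.0167 q7 -17.6
shift cm now [3.1  2.23 3.38] in goal axes [3.11 2.11 3.44] turn [-2.33 -0.46 -0.44]
```

Request:
{"method": "servo_tool", "body": {"plan": [[0.27, [1, 0.7, 0], [-0.8, -0.2, 0]], [0.27, [1, 0.7, 0.5], [-0.8, -0.2, 0]], [0.27, [0.9, 0.6, 0.5], [-0.7, 0, -0.3]], [0.27, [0.2, 0.1, 0.5], [0, 0, 0]], [0.27, [0, 0, 0.5], [0, 0, 0]], [0.27, [0, 0, 0], [0, 0, 0]], [0.27, [0, 0, 0], [0, 0, 0]], [0.27, [0, 0, 0], [0, 0, 0]]]}}

```text
time_s: 9.68
tool_pos: [0.6267, -0.0182, 0.1373]
tool_rot: [-179.8, 0.2, 79.1]
force: [-0.2, 0.8, -0.2]
grip_width: 0.0234
```

```bash
python3 -c "
from h import *
to(.6277,-.0157,.046,79.5)"
```

```text
pose [ 0.6267 -0.0182  0.1373] [-179.8135    0.1814   79.0769] F [-0.1588  0.8101 -0.2147] w 0.0234 t 9.6833 q7 -21.9
shift cm now [0.3  0.08 9.13] in goal axes [0.27 0.05 9.13] turn [-0.19  0.18 -0.42]
```

Request:
{"method": "servo_tool", "body": {"plan": [[0.27, [0.2, 0.05, 0.5], [-0.1, 0.1, -0.3]], [0.27, [0.05, -0.1, 1], [0, 0, 0]], [0.27, [0, -0.1, 1], [0, 0, 0]], [0.27, [0, -0.1, 1], [0, 0, 0]], [0.27, [0, -0.05, 0.5], [0, 0, 0]], [0.27, [0, 0, 0], [0, 0, 0]], [0.27, [0, 0, 0], [0, 0, 0]]]}}

```text
time_s: 10.27
tool_pos: [0.6231, -0.0173, 0.0927]
tool_rot: [-179.9, 0.1, 79.2]
force: [0.9, 0.6, 0.1]
grip_width: 0.0232
```

```bash
python3 -c "
from h import *
to(.6277,-.0157,.046,79.5)"
```

```text
pose [ 0.6231 -0.0173  0.0927] [-179.8883    0.1434   79.2444] F [0.9166 0.5663 0.07  ] w 0.0232 t 10.2667 q7 -22.9
shift cm now [0.25 0.43 4.66] in goal axes [0.24 0.42 4.67] turn [-0.11  0.14 -0.26]
```

Request:
{"method": "servo_tool", "body": {"plan": [[0.27, [0.2, 0.4, 0], [0, 0, -0.2]], [0.27, [0.05, 0.05, 0.8], [0, 0, 0]], [0.27, [0, -0.03, 0.8], [0, 0, 0]], [0.27, [0, -0.03, 0.8], [0, 0, 0]], [0.27, [0, 0, 0.7], [0, 0, 0]], [0.27, [0, 0, 0], [0, 0, 0]], [0.27, [0, 0, 0], [0, 0, 0]]]}}

```text
time_s: 10.85
tool_pos: [0.6285, -0.0152, 0.0586]
tool_rot: [-179.9, 0.1, 79.5]
force: [0.3, -0.3, -0.2]
grip_width: 0.0238
```

```bash
python3 -c "
from h import *
to(.6277,-.0157,.046,79.5)"
```

```text
pose [ 0.6285 -0.0152  0.0586] [-179.9395    0.1178   79.4734] F [ 0.3381 -0.3236 -0.2306] w 0.0238 t 10.85 q7 -23.9
shift cm now [-0.06 -0.07  1.26] in goal axes [-0.06 -0.07  1.26] turn [-0.06  0.12 -0.03]
```

Request:
{"method": "servo_tool", "body": {"plan": [[0.26, [-0.05, -0.07, 0.4], [0, 0, 0]], [0.26, [0, 0, 0.5], [0, 0, 0]], [0.26, [0, 0, 0.4], [0, 0, 0]], [0.26, [0, 0, 0.4], [0, 0, 0]], [0.26, [0, 0, 0.3], [0, 0, 0]], [0.26, [0, 0, 0.2], [0, 0, 0]], [0.26, [0, 0, 0.1], [0, 0, 0]]]}}

```text
time_s: 11.43
tool_pos: [0.6287, -0.0155, 0.0396]
tool_rot: [179.9, 0.2, 79.5]
force: [-2.3, 0.1, 3.2]
grip_width: 0.0224
```

Request:
{"method": "servo_tool", "body": {"plan": [[0.26, [0, 0, 0.15], [0, 0, 0]], [0, [0, 0, 0.1], [0, 0, 0]], [0, [0, 0, 0.1], [0, 0, 0]], [0, [0, 0, 0.1], [0, 0, 0]], [0, [0, 0, 0.1], [0, 0, 0]], [0, [0, 0, -3.5], [0, 0, 0]], [0, [0, 0, -3.5], [0, 0, 0]], [0, [0, 0, -3.5], [0, 0, 0]], [0, [0, 0, -3.5], [0, 0, 0]], [0, [0, 0, 0], [0, 0, 0]]], "force": 40}}

```text
time_s: 12.27
tool_pos: [0.6284, -0.0147, 0.1806]
tool_rot: [-180.0, 0.3, 79.5]
force: [0.5, 0.6, 0.0]
grip_width: 0.0132
```

```bash
python3 -c "
from box import *
to(.475,-.305,.18,79.5); box()
print(blobs(env.read_camera('side')['image'],'orange',15,(220,100,460,300)))"
```

```text
pose [ 0.6284 -0.0147  0.1806] [-179.9839    0.328    79.4755] F [0.4776 0.5716 0.0258] w 0.0132 t 12.2667 q7 -21.1
shift cm now [-31.34  -9.78   0.24] in goal axes [-31.34  -9.8    0.06] turn [-0.02  0.33 -0.02]
scene (179, 167, 66, 57)
side (383, 172, 66, 59)
[(np.float64(293.0), np.float64(169.1), 291, 167, 5, 5, 18), (np.float64(308.7), np.float64(176.9), 305, 173, 8, 9, 31), (np.float64(418.1), np.float64(178.8), 415, 175, 7, 9, 49), (np.float64(415.4), np.float64(195.1), 413, 193, 6, 5, 18), (np.float64(258.3), np.float64(289.4), 251, 282, 16, 14, 62)]
```

The box has been knocked: its bounding box shifted from (177,172) to (179,167) in scene and from 374 to 383 in side. Re-measuring it now.

```bash
python3 - <<'E'
from box import *
ims=[]
for n,r in(('scene',(140,140,262,245)),('side',(340,140,480,245))):
    c=env.read_camera(n); m=cv2.inRange(cv2.cvtColor(c['image'],cv2.COLOR_BGR2HSV),*map(np.array,RNG['yellow']))
    k=np.zeros_like(m); k[r[1]:r[3],r[0]:r[2]]=255
    q=cv2.approxPolyDP(cv2.convexHull(cv2.findNonZero(m&k)),2.5,True)[:,0]
    for p in q: print(n,p,plane(ray(c,*p),.07)[:2])
    ims.append(cv2.resize(c['image'][r[1]:r[3],r[0]:r[2]],(400,340),interpolation=2))
cv2.imwrite('pics/box.png',np.hstack(ims))
E
```

```text
scene [242 174] [ 0.3776 -0.2509]
scene [244 194] [ 0.4576 -0.2138]
scene [228 222] [ 0.5711 -0.2098]
scene [182 214] [ 0.5745 -0.328 ]
scene [179 193] [ 0.5001 -0.3727]
scene [198 167] [ 0.3808 -0.3758]
side [448 181] [ 0.3736 -0.3675]
side [436 229] [ 0.3565 -0.1419]
side [383 220] [ 0.4717 -0.137 ]
side [384 197] [ 0.4976 -0.2359]
side [396 173] [ 0.503  -0.3642]
```

View pics/box.png

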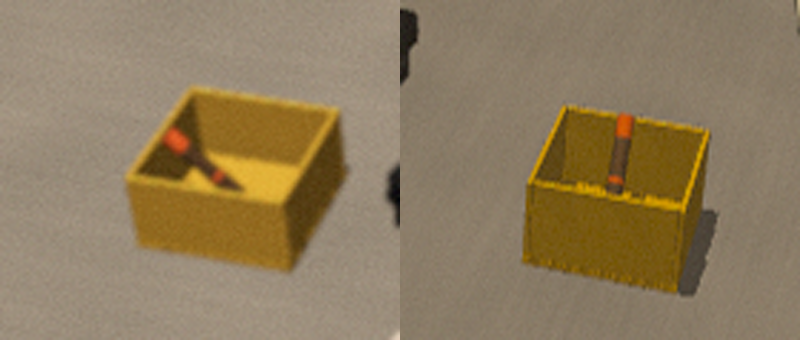

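The crop shows the first tube leaning in the box against its −y wall. The box centre is now about (0.44, −0.31). I'll drop the second tube on the +y side.

Request:
{"method": "servo_tool", "body": {"plan": [[0, [-2.7, -1.2, -0.2], [0, 0, 0]], [0, [-2.7, -1.2, -0.2], [0, 0, 0]], [0, [-2.7, -1.2, -0.2], [0, 0, 0]], [0, [-2.7, -1.2, -0.2], [0, 0, 0]], [0, [-2.7, -1.2, -0.2], [0, 0, 0]], [0, [-2.7, -1.2, -0.2], [0, 0, 0]], [0, [-2.7, -1.2, -0.2], [0, 0, 0]], [0, [-2.7, -1.2, -0.2], [0, 0, 0]], [0, [-2.7, -1.2, -0.2], [0, 0, 0]], [0, [-2.7, -1.2, 0], [0, 0, 0]], [0, [-1.5, -1, 0], [0, 0, 0]], [0, [0, 0, 0], [0, 0, 0]], [0, [0, 0, 0], [0, 0, 0]]]}}

```text
time_s: 13.6
tool_pos: [0.4231, -0.2788, 0.169]
tool_rot: [-177.0, -0.4, 79.6]
force: [0.1, 0.8, -0.5]
grip_width: 0.0131
```

```bash
python3 -c "
from box import *
to(.44,-.285,.085,79.5); box()"
```

```text
pose [ 0.4231 -0.2788  0.169 ] [-176.9899   -0.4006   79.6143] F [ 0.1274  0.8458 -0.4627] w 0.0131 t 13.6 q7 16.7
shift cm now [-0.36  2.22  8.3 ] in goal axes [-0.3   1.78  8.4 ] turn [-3.01 -0.4   0.12]
scene (179, 167, 66, 56)
side (383, 172, 66, 59)
```

Request:
{"method": "servo_tool", "body": {"plan": [[0, [-0.3, 1, 0.5], [-1.5, -0.4, 0]], [0, [0, 0.9, 1], [-1.5, 0, 0]], [0, [0, 0, 1.8], [0, 0, 0]], [0, [0, 0, 1.8], [0, 0, 0]], [0, [0, 0, 1.5], [0, 0, 0]], [0, [0, 0, 0.5], [0, 0, 0]], [0, [0, 0, 0], [0, 0, 0]], [0.35, [0, 0, 0], [0, 0, 0]], [0.35, [0, 0, 0], [0, 0, 0]], [0.35, [0, 0, 0], [0, 0, 0]], [0.35, [0, 0, 0], [0, 0, 0]], [0.35, [0, 0, -2], [0, 0, 0]], [0.35, [0, 0, -3.5], [0, 0, 0]], [0.35, [0, 0, -3.5], [0, 0, 0]], [0.35, [0, 0, -3], [0, 0, 0]], [0.35, [0, 0, -3], [0, 0, 0]], [0.35, [0, 0, 0], [0, 0, 0]]]}}

```text
time_s: 15.12
tool_pos: [0.4524, -0.2709, 0.2549]
tool_rot: [179.4, -0.3, 81.1]
force: [0.6, -0.6, 0.2]
grip_width: 0.0306
```

```bash
python3 - <<'E'
from box import *
to(.46,.2,.22,84); box()
c=env.read_camera('side')['image']; d=env.read_camera('scene')['image']
cv2.imwrite('pics/box2.png',np.hstack([cv2.resize(d[140:245,140:262],(400,340)),cv2.resize(c[140:245,340:480],(400,340))]))
E
```

```text
pose [ 0.4524 -0.2709  0.2549] [179.4407  -0.2545  81.1339] F [ 0.5609 -0.5716  0.1781] w 0.0306 t 15.1167 q7 18.2
shift cm now [46.63 -6.55  3.63] in goal axes [46.91 -4.17  3.49] turn [ 0.57 -0.24 -2.87]
scene (179, 167, 66, 57)
side (383, 172, 66, 58)
```

View pics/box2.png

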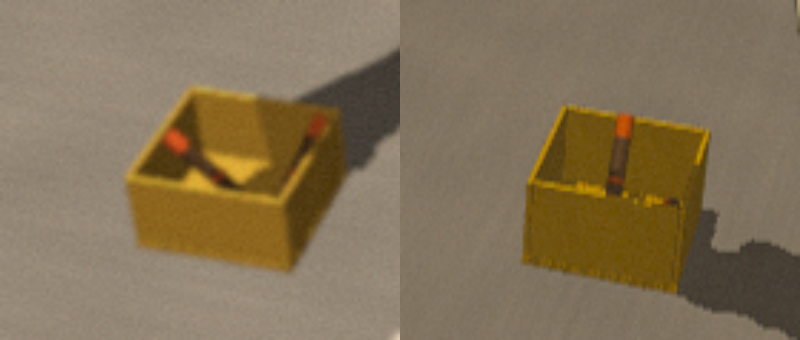

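Both spent tubes are in the box, one at each side wall. Now the fresh ones: I'm going above the near rack tube.

Request:
{"method": "servo_tool", "body": {"plan": [[0.45, [2.8, 0.35, 0], [0.2, 0, 0.6]], [0.45, [2.8, 0.35, 0], [0.2, 0, 0.6]], [0.45, [2.8, 0.35, 0], [0, 0, 0]], [0.45, [2.8, 0.35, 0], [0, 0, 0]], [0.45, [2.8, 0.35, 0], [0, 0, 0]], [0.45, [2.8, 0.35, 0], [0, 0, 0]], [0.45, [2.8, 0.3, 0], [0, 0, 0]], [0.45, [2.8, 0.3, 0], [0, 0, 0]], [0.45, [2.8, -1.2, 0], [0, 0, 0]], [0.45, [2.8, -1.2, 0], [0, 0, 0]], [0.45, [2.8, -1.2, 0], [0, 0, 0]], [0.45, [2.8, -1.2, 0], [0, 0, 0]], [0.45, [2.8, -1.2, 0], [0, 0, 0]], [0.45, [2.8, -1.2, 0], [0, 0, 0]], [0.45, [2.8, -1.2, 0], [0, 0, 0]], [0.45, [2, -0.8, 0], [0, 0, 0]], [0.45, [0, 0, 0], [0, 0, 0]], [0.45, [0, 0, 0], [0, 0, 0]]]}}

```text
time_s: 16.82
tool_pos: [0.4447, 0.1935, 0.2243]
tool_rot: [-176.4, -0.7, 79.5]
force: [-0.4, -1.1, 0.4]
grip_width: 0.0388
```

```bash
python3 - <<'E'
from h import *
import pickle
to(.4654,.2051,.15,79.5)
o=env.get_obs(); c=save('wrist','w3.png'); pickle.dump((o,c),open('w3.pkl','wb'))
for b in blobs(c['image'],'green',40): print('g',b,plane(wray(c,o,b[0],b[1]),.1))
E
```

```text
pose [0.4447 0.1935 0.2243] [-176.4136   -0.7132   79.4552] F [-0.3844 -1.1322  0.4083] w 0.0388 t 16.8167 q7 -36.1
shift cm now [1.43 2.29 7.32] in goal axes [1.52 1.83 7.43] turn [-3.59 -0.71 -0.02]
g (np.float64(308.9), np.float64(61.7), 300, 55, 16, 11, 74) [0.4524 0.3293 0.1   ]
g (np.float64(508.0), np.float64(71.8), 505, 68, 7, 9, 40) [0.6113 0.3012 0.1   ]
g (np.float64(351.4), np.float64(203.8), 344, 201, 17, 8, 48) [0.4646 0.2134 0.1   ]
```

View pics/w3.png

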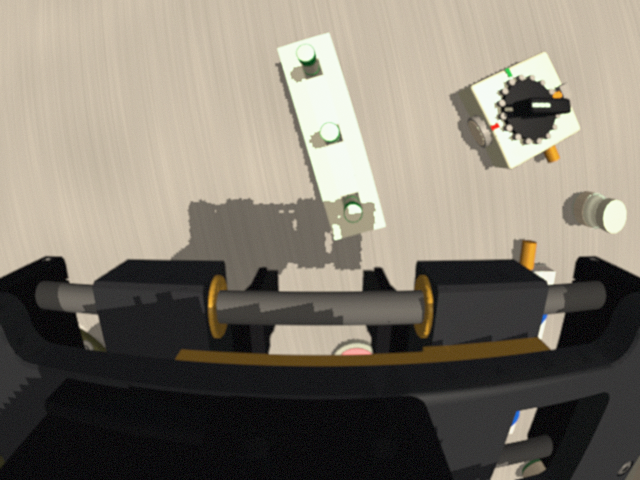

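The wrist view shows three white tube tops at about (353,213), (330,132) and (306,54). The wheel is at the right, with the bar roughly along image x.

```bash
python3 - <<'E'
from h import *
import pickle
o,c=pickle.load(open('w3.pkl','rb'))
g=cv2.cvtColor(c['image'],cv2.COLOR_BGR2HSV)
for u,v in((353,212),(330,131.5),(306,53)):
    print(plane(wray(c,o,u,v),.105))
to(.4654,.2051,.13,79.5)
E
```

```text
[0.4648 0.2076 0.105 ]
[0.4584 0.2713 0.105 ]
[0.4517 0.3354 0.105 ]
pose [0.4445 0.1935 0.2242] [-176.3796   -0.7346   79.4313] F [-0.2229  0.7511 -0.2133] w 0.0389 t 16.8667 q7 -36.1
shift cm now [1.4  2.44 9.31] in goal axes [1.52 1.85 9.42] turn [-3.62 -0.74 -0.05]
```

Request:
{"method": "servo_tool", "body": {"plan": [[0.4, [0.8, 1.2, 0.8], [-1.8, -0.4, 0]], [0.4, [0.8, 1.1, 1.5], [-1.8, -0.3, 0]], [0.4, [0, 0, 2], [0, 0, 0]], [0.4, [0, 0, 2], [0, 0, 0]], [0.4, [0, 0, 1.5], [0, 0, 0]], [0.4, [0, 0, 0.7], [0, 0, 0]], [0.4, [0, 0, 0], [0, 0, 0]], [0.4, [0, 0, 0], [0, 0, 0]]]}}

```text
time_s: 17.53
tool_pos: [0.4723, 0.1923, 0.1297]
tool_rot: [-179.8, 0.4, 78.5]
force: [0.7, -0.5, 0.0]
grip_width: 0.0349
```

```bash
python3 -c "
from h import *
to(.465,.2064,.057,79.5)"
```

```text
pose [0.4723 0.1923 0.1297] [-179.8164    0.3911   78.4592] F [ 0.6569 -0.4793  0.0337] w 0.0349 t 17.5333 q7 -44.3
shift cm now [ 1.28 -0.97  7.26] in goal axes [ 1.25 -0.97  7.27] turn [-0.19  0.39 -1.04]
```

Request:
{"method": "servo_tool", "body": {"plan": [[0.4, [0.7, -0.5, 0], [-0.1, 0.2, -0.6]], [0.4, [0.6, -0.5, 0], [-0.1, 0.2, -0.4]], [0.4, [0.1, 0, 0.5], [0, 0, 0]], [0.4, [0, 0, 1], [0, 0, 0]], [0.4, [0, 0, 1], [0, 0, 0]], [0.4, [0, 0, 0.5], [0, 0, 0]], [0.4, [0, 0, 0], [0, 0, 0]], [0.4, [0, 0, 0], [0, 0, 0]]]}}

```text
time_s: 18.2
tool_pos: [0.4667, 0.2097, 0.0994]
tool_rot: [179.7, -0.1, 79.5]
force: [0.1, -0.4, 1.1]
grip_width: 0.0349
```

```bash
python3 -c "
from h import *
to(.465,.2064,.057,79.5)"
```

```text
pose [0.4667 0.2097 0.0994] [179.6781  -0.1279  79.4985] F [ 0.0998 -0.3986  1.1129] w 0.0349 t 18.2 q7 -47.0
shift cm now [-0.36 -0.13  4.24] in goal axes [-0.35 -0.1   4.24] turn [ 0.32 -0.13 -0.  ]
```

Request:
{"method": "servo_tool", "body": {"plan": [[0.4, [-0.3, -0.1, 0.3], [0.2, 0, 0]], [0.4, [-0.05, 0, 0.9], [0, 0, 0]], [0.4, [0, 0, 1], [0, 0, 0]], [0.4, [0, 0, 1], [0, 0, 0]], [0.4, [0, 0, 0.6], [0, 0, 0]], [0.4, [0, 0, 0.2], [0, 0, 0]], [0.4, [0, 0, 0], [0, 0, 0]], [0.4, [0, 0, 0], [0, 0, 0]]]}}

```text
time_s: 18.87
tool_pos: [0.4646, 0.2054, 0.0541]
tool_rot: [-180.0, -0.1, 79.4]
force: [-0.6, 0.7, 0.2]
grip_width: 0.0346
```

```bash
python3 -c "
from h import *
to(.465,.2064,.057,79.5)"
```

```text
pose [0.4646 0.2054 0.0541] [-179.9865   -0.0949   79.4383] F [-0.5549  0.6892  0.23  ] w 0.0346 t 18.8667 q7 -49.4
shift cm now [ 0.11  0.02 -0.29] in goal axes [ 0.11  0.02 -0.29] turn [-0.01 -0.09 -0.06]
```

Request:
{"method": "servo_tool", "body": {"plan": [[0, [0.1, 0, -0.2], [0, 0, 0]], [0, [0, 0, 0], [0, 0, 0]], [0, [0, 0, 0], [0, 0, 0]], [0, [0, 0, 0], [0, 0, 0]], [0, [0, 0, 0], [0, 0, 0]], [0, [0, 0, 0], [0, 0, 0]]], "force": 55}}

```text
time_s: 19.37
tool_pos: [0.466, 0.2072, 0.0578]
tool_rot: [179.9, -0.2, 79.5]
force: [-0.6, 0.8, -0.1]
grip_width: 0.013
```

Request:
{"method": "servo_tool", "body": {"plan": [[0, [0, 0, -1.5], [0, 0, 0]], [0, [0, 0, -2.5], [0, 0, 0]], [0, [0, 0, -3], [0, 0, 0]], [0, [0, 0, -3], [0, 0, 0]], [0, [0, 0, -3], [0, 0, 0]], [0, [0, 0, -1.5], [0, 0, 0]], [0, [0, 0, 0], [0, 0, 0]], [0, [-1.6, 2.8, 0], [0, 0, 0]], [0, [-1.6, 2.8, 0], [0, 0, 0]], [0, [-1.6, 2.8, 0], [0, 0, 0]], [0, [-1.6, 2.8, 0], [0, 0, 0]], [0, [-1.6, 2.8, 0], [0, 0, 0]], [0, [-1.6, 2.8, 0], [0, 0, 0]], [0, [-1, 1.8, 0], [0, 0, 0]], [0, [0, 0, 0], [0, 0, 0]], [0, [0, 0, 0], [0, 0, 0]]]}}

```text
time_s: 20.7
tool_pos: [0.6329, 0.0638, 0.1992]
tool_rot: [-179.8, 0.2, 79.8]
force: [-0.6, 1.1, 0.2]
grip_width: 0.0127
```

```bash
python3 -c "
from h import *
to(.6411,.0575,.115,79.5)"
```

```text
pose [0.6329 0.0638 0.1992] [-179.8225    0.1882   79.8164] F [-0.6262  1.062   0.2491] w 0.0127 t 20.7 q7 -30.5
shift cm now [-0.45  0.95  8.42] in goal axes [-0.47  0.93  8.42] turn [-0.18  0.19  0.32]
```

Request:
{"method": "servo_tool", "body": {"plan": [[0, [-0.3, 0.5, 0.5], [-0.1, 0.1, 0.2]], [0, [-0.15, 0.45, 1.5], [-0.1, 0.1, 0.1]], [0, [0, 0, 2], [0, 0, 0]], [0, [0, 0, 2], [0, 0, 0]], [0, [0, 0, 1.5], [0, 0, 0]], [0, [0, 0, 0.5], [0, 0, 0]], [0, [0, 0, 0], [0, 0, 0]], [0, [0, 0, 0], [0, 0, 0]]]}}

```text
time_s: 21.37
tool_pos: [0.636, 0.0641, 0.1122]
tool_rot: [-179.8, -0.0, 80.1]
force: [-1.6, -0.4, 0.4]
grip_width: 0.0131
```

```bash
python3 -c "
from h import *
to(.6415,.0575,.1,79.5)
"
```

```text
pose [0.636  0.0641 0.1122] [-179.8109   -0.0126   80.0797] F [-1.581  -0.4492  0.4439] w 0.0131 t 21.3667 q7 -32.3
shift cm now [-0.55  0.66  1.21] in goal axes [-0.55  0.66  1.22] turn [-0.19 -0.01  0.58]
```

Request:
{"method": "servo_tool", "body": {"plan": [[0, [-0.5, 0.6, 0], [-0.1, 0, 0.5]], [0, [-0.1, 0.1, 0.2], [0, 0, 0]], [0, [0, 0, 0.2], [0, 0, 0]], [0, [0, 0, 0], [0, 0, 0]], [0, [0, 0, 0], [0, 0, 0]]]}}

```text
time_s: 21.78
tool_pos: [0.6446, 0.0572, 0.112]
tool_rot: [179.7, -0.1, 79.6]
force: [-0.6, 0.4, -0.2]
grip_width: 0.013
```

```bash
python3 - <<'E'
from h import *
to(.6415,.0575,.094,79.5)
o=env.get_obs(); c=save('wrist','w4.png'); s=save('scene','s4.png'); d=save('side','d4.png')
cv2.imwrite('pics/m4.png',np.hstack([cv2.resize(s['image'][200:300,270:390],(400,333),interpolation=2),cv2.resize(d['image'][190:290,220:340],(400,333),interpolation=2)]))
E
```

```text
pose [0.6446 0.0572 0.112 ] [179.7121  -0.0807  79.5609] F [-0.5569  0.4352 -0.1599] w 0.013 t 21.7833 q7 -32.3
shift cm now [-0.03 -0.32  1.8 ] in goal axes [-0.03 -0.31  1.8 ] turn [ 0.29 -0.08  0.06]
```

View pics/m4.png

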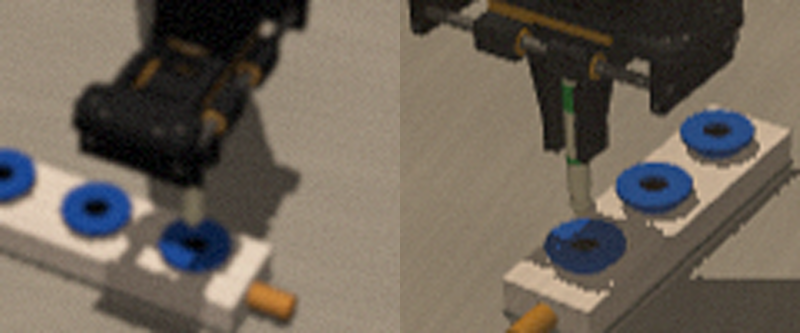

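The tube nose sits right above the port hole in both views.

Request:
{"method": "servo_tool", "body": {"plan": [[0, [0, -0.25, 0], [0.2, 0, 0]], [0, [0, 0, 0.5], [0, 0, 0]], [0, [0, 0, 0.6], [0, 0, 0]], [0, [0, 0, 0.6], [0, 0, 0]], [0, [0, 0, 0.5], [0, 0, 0]], [0, [0, 0, 0.2], [0, 0, 0]], [0, [0, 0, 0], [0, 0, 0]]]}}

```text
time_s: 22.52
tool_pos: [0.6409, 0.058, 0.0845]
tool_rot: [-180.0, -0.1, 79.6]
force: [-0.6, 0.2, 0.4]
grip_width: 0.013
```

```bash
python3 -c "
from h import *
to(.6415,.0575,.06,79.5)
"
```

```text
pose [0.6409 0.058  0.0845] [-179.9705   -0.0589   79.606 ] F [-0.5555  0.1998  0.4027] w 0.013 t 22.5167 q7 -33.0
shift cm now [-0.04  0.07  2.45] in goal axes [-0.04  0.07  2.45] turn [-0.03 -0.06  0.11]
```

Inside the collar with no side force. Pushing in.

Request:
{"method": "servo_tool", "body": {"plan": [[0, [0, 0.05, 0.5], [0, 0, 0]], [0, [0, 0, 0.5], [0, 0, 0]], [0, [0, 0, 0.5], [0, 0, 0]], [0, [0, 0, 0.5], [0, 0, 0]], [0, [0, 0, 0.6], [0, 0, 0]], [0, [0, 0, 0.6], [0, 0, 0]]]}}

```text
time_s: 23.02
tool_pos: [0.6435, 0.0593, 0.0583]
tool_rot: [179.8, -0.0, 79.6]
force: [-15.3, -4.0, 52.0]
grip_width: 0.0132
```

```bash
python3 -c "
from h import *
to(.6415,.0575,.06,79.5)
"
```

```text
pose [0.6435 0.0593 0.0583] [179.8073  -0.0321  79.5833] F [-15.3159  -4.03    52.0178] w 0.0132 t 23.0167 q7 -34.1
shift cm now [-0.22 -0.16 -0.17] in goal axes [-0.22 -0.16 -0.17] turn [ 0.19 -0.03  0.08]
```

Request:
{"method": "servo_tool", "body": {"plan": [[0, [-0.1, -0.1, -0.1], [0, 0, 0]], [0, [0, 0, 0], [0, 0, 0]], [0.35, [0, 0, 0], [0, 0, 0]], [0.35, [0, 0, 0], [0, 0, 0]], [0.35, [0, 0, 0], [0, 0, 0]], [0.35, [0, 0, 0], [0, 0, 0]], [0.35, [0, 0, -1.5], [0, 0, 0]], [0.35, [0, 0, -2.5], [0, 0, 0]], [0.35, [0, 0, -2.5], [0, 0, 0]], [0.35, [0, 0, -2.5], [0, 0, 0]], [0.35, [0, 0, -2.5], [0, 0, 0]], [0.35, [0, 0, 0], [0, 0, 0]]]}}

```text
time_s: 24.02
tool_pos: [0.6408, 0.0589, 0.1808]
tool_rot: [-180.0, -0.0, 79.6]
force: [0.3, 1.1, 0.3]
grip_width: 0.0305
```

```bash
python3 - <<'E'
from h import *
to(.459,.2708,.17,79.5)
s=env.read_camera('scene');d=env.read_camera('side')
a=blobs(s['image'],'green',15,(230,180,480,300));b=blobs(d['image'],'green',15,(230,150,360,400))
print(a);print(b)
for x in a:
    for y in b:
        p,e=meet(ray(s,*x[:2]),ray(d,*y[:2]))
        if e<.003: print(p,e)
E
```

```text
pose [0.6408 0.0589 0.1808] [-179.9893   -0.0495   79.6475] F [0.3333 1.128  0.3261] w 0.0305 t 24.0167 q7 -30.6
shift cm now [ 17.57 -21.7    1.1 ] in goal axes [ 17.52 -21.74   1.08] turn [-0.01 -0.05  0.15]
[(np.float64(437.7), np.float64(223.2), 435, 220, 6, 7, 30), (np.float64(466.3), np.float64(226.5), 464, 224, 6, 6, 31), (np.float64(328.5), np.float64(257.1), 326, 254, 7, 7, 37)]
[(np.float64(311.1), np.float64(187.2), 302, 181, 16, 11, 99), (np.float64(309.5), np.float64(202.0), 302, 200, 16, 4, 28), (np.float64(273.8), np.float64(242.2), 270, 238, 8, 9, 52), (np.float64(321.1), np.float64(335.9), 317, 330, 10, 11, 74), (np.float64(321.3), np.float64(356.1), 318, 355, 8, 3, 15), (np.float64(310.2), np.float64(365.0), 306, 358, 10, 13, 81), (np.float64(310.7), np.float64(385.0), 306, 383, 10, 4, 16)]
[0.4591 0.27   0.0896] 0.0003338246479716428
[0.4518 0.3348 0.0893] 0.00015389266449655152
[0.6429 0.0565 0.092 ] 0.0008313081796512764
```

The fresh tube's band is 2.4 mm higher than in the rack (expected +2 mm), so it is home. Next one.

Request:
{"method": "servo_tool", "body": {"plan": [[0.4, [2.1, -2.6, -0.1], [0, 0, 0]], [0.4, [2.1, -2.6, -0.1], [0, 0, 0]], [0.4, [2.1, -2.6, -0.1], [0, 0, 0]], [0.4, [2.1, -2.6, -0.1], [0, 0, 0]], [0.4, [2.1, -2.6, -0.1], [0, 0, 0]], [0.4, [2.1, -2.6, -0.1], [0, 0, 0]], [0.4, [2.1, -2.6, -0.1], [0, 0, 0]], [0.4, [1.5, -2, 0], [0, 0, 0]], [0.4, [0, 0, 0], [0, 0, 0]], [0.4, [0, 0, 0], [0, 0, 0]], [0.4, [0, 0, 0], [0, 0, 0]]]}}

```text
time_s: 25.03
tool_pos: [0.4559, 0.2557, 0.1733]
tool_rot: [-178.8, 0.7, 79.4]
force: [0.2, 0.1, 0.5]
grip_width: 0.0349
```

```bash
python3 -c "
from h import *
to(.459,.2708,.125,79.5)
"
```

```text
pose [0.4559 0.2557 0.1733] [-178.7678    0.6886   79.366 ] F [0.2409 0.1366 0.481 ] w 0.0349 t 25.0333 q7 -50.2
shift cm now [1.6  0.13 4.81] in goal axes [1.54 0.03 4.83] turn [-1.23  0.69 -0.14]
```

Request:
{"method": "servo_tool", "body": {"plan": [[0.4, [0.8, 0.05, 0.5], [-0.6, 0.4, 0]], [0.4, [0.8, 0.05, 1], [-0.6, 0.3, 0]], [0.4, [0.1, 0, 1.5], [0, 0, 0]], [0.4, [0, 0, 1.3], [0, 0, 0]], [0.4, [0, 0, 0.5], [0, 0, 0]], [0.4, [0, 0, 0], [0, 0, 0]], [0.4, [0, 0, 0], [0, 0, 0]]]}}

```text
time_s: 25.62
tool_pos: [0.4652, 0.2678, 0.1195]
tool_rot: [-180.0, -0.1, 78.6]
force: [1.1, -0.1, 0.1]
grip_width: 0.0345
```

```bash
python3 -c "
from h import *
to(.459,.2708,.057,79.5)
"
```

```text
pose [0.4652 0.2678 0.1195] [-179.969    -0.0908   78.5901] F [ 1.0937 -0.0657  0.1187] w 0.0345 t 25.6167 q7 -55.0
shift cm now [ 0.17 -0.66  6.25] in goal axes [ 0.19 -0.66  6.25] turn [-0.03 -0.09 -0.91]
```

Request:
{"method": "servo_tool", "body": {"plan": [[0.4, [0.15, -0.6, 0], [0, 0, -0.8]], [0.4, [0, -0.05, 0.6], [0, 0, -0.1]], [0.4, [0, 0, 1], [0, 0, 0]], [0.4, [0, 0, 1], [0, 0, 0]], [0.4, [0, 0, 1], [0, 0, 0]], [0.4, [0, 0, 0.8], [0, 0, 0]], [0.4, [0, 0, 0.6], [0, 0, 0]], [0.4, [0, 0, 0.3], [0, 0, 0]], [0.4, [0, 0, 0], [0, 0, 0]], [0.4, [0, 0, 0], [0, 0, 0]]]}}

```text
time_s: 26.45
tool_pos: [0.4597, 0.2704, 0.0614]
tool_rot: [180.0, -0.1, 79.5]
force: [-0.4, -0.8, 0.2]
grip_width: 0.0349
```

```bash
python3 -c "
from h import *
to(.459,.2708,.057,79.5)
"
```

```text
pose [0.4597 0.2704 0.0614] [179.9707  -0.1344  79.4678] F [-0.4099 -0.8436  0.2421] w 0.0349 t 26.45 q7 -57.9
shift cm now [ 0.02 -0.08  0.44] in goal axes [ 0.02 -0.08  0.44] turn [ 0.03 -0.13 -0.03]
```

Request:
{"method": "servo_tool", "body": {"plan": [[0.4, [0, -0.07, 0.4], [0, 0, 0]], [0.4, [0, 0, 0], [0, 0, 0]], [0, [0, 0, 0], [0, 0, 0]], [0, [0, 0, 0], [0, 0, 0]], [0, [0, 0, 0], [0, 0, 0]], [0, [0, 0, 0], [0, 0, 0]], [0, [0, 0, 0], [0, 0, 0]]], "force": 55}}

```text
time_s: 27.03
tool_pos: [0.4596, 0.2714, 0.0585]
tool_rot: [179.9, -0.2, 79.5]
force: [-2.0, -0.5, -0.5]
grip_width: 0.0131
```

Request:
{"method": "servo_tool", "body": {"plan": [[0, [0, 0, -1.5], [0, 0, 0]], [0, [0, 0, -2.5], [0, 0, 0]], [0, [0, 0, -3], [0, 0, 0]], [0, [0, 0, -3], [0, 0, 0]], [0, [0, 0, -3], [0, 0, 0]], [0, [0, 0, -1.5], [0, 0, 0]], [0, [0, 0, 0], [0, 0, 0]], [0, [-2.6, 2.3, 0], [0, 0, 0]], [0, [-2.6, 2.3, 0], [0, 0, 0]], [0, [-2.6, 2.3, 0], [0, 0, 0]], [0, [-2.6, 2.3, 0], [0, 0, 0]], [0, [-2.6, 2.3, 0], [0, 0, 0]], [0, [-2.6, 2.3, 0], [0, 0, 0]], [0, [-2.6, 2.3, 0], [0, 0, 0]], [0, [-2.6, 2.3, 0], [0, 0, 0]], [0, [-2.3, 1.9, 0], [0, 0, 0]], [0, [0, 0, 0], [0, 0, 0]], [0, [0, 0, 0], [0, 0, 0]]]}}

```text
time_s: 28.53
tool_pos: [0.6208, -0.0033, 0.1975]
tool_rot: [-179.8, -0.0, 80.0]
force: [-0.2, 1.4, 0.1]
grip_width: 0.0131
```

```bash
python3 -c "
from h import *
to(.628,-.0157,.12,79.5)"
```

```text
pose [ 0.6208 -0.0033  0.1975] [-179.807   -0.013   80.01 ] F [-0.2102  1.4328  0.0502] w 0.0131 t 28.5333 q7 -23.0
shift cm now [-1.1   0.95  7.74] in goal axes [-1.09  0.94  7.75] turn [-0.19 -0.01  0.51]
```

Request:
{"method": "servo_tool", "body": {"plan": [[0, [-0.6, 0.5, 0.3], [-0.1, 0, 0.3]], [0, [-0.6, 0.5, 0.8], [-0.1, 0, 0.2]], [0, [0, 0, 1.7], [0, 0, 0]], [0, [0, 0, 1.7], [0, 0, 0]], [0, [0, 0, 1.7], [0, 0, 0]], [0, [0, 0, 0.9], [0, 0, 0]], [0, [0, 0, 0.3], [0, 0, 0]], [0, [0, 0, 0], [0, 0, 0]], [0, [0, 0, 0], [0, 0, 0]]]}}

```text
time_s: 29.28
tool_pos: [0.6265, -0.0136, 0.1149]
tool_rot: [-179.8, 0.0, 79.9]
force: [-0.0, -0.7, 0.9]
grip_width: 0.0128
```

```bash
python3 -c "
from h import *
to(.628,-.0157,.105,79.5)"
```

```text
pose [ 0.6265 -0.0136  0.1149] [-179.8427    0.0296   79.9208] F [-0.0423 -0.7205  0.8767] w 0.0128 t 29.2833 q7 -24.4
shift cm now [-0.18  0.19  0.99] in goal axes [-0.17  0.19  0.99] turn [-0.16  0.03  0.42]
```

Request:
{"method": "servo_tool", "body": {"plan": [[0, [-0.2, 0.2, 0.2], [-0.1, 0, 0.4]], [0, [0, 0, 0.6], [0, 0, 0]], [0, [0, 0, 0.7], [0, 0, 0]], [0, [0, 0, 0.7], [0, 0, 0]], [0, [0, 0, 0.6], [0, 0, 0]], [0, [0, 0, 0.2], [0, 0, 0]], [0, [0, 0, 0], [0, 0, 0]]]}}

```text
time_s: 29.87
tool_pos: [0.6303, -0.0158, 0.0851]
tool_rot: [179.7, 0.0, 79.5]
force: [-0.4, -0.2, -0.3]
grip_width: 0.0127
```

```bash
python3 -c "
from h import *
to(.628,-.0157,.0605,79.5)"
```

```text
pose [ 0.6303 -0.0158  0.0851] [179.7402   0.0161  79.4942] F [-0.4315 -0.1914 -0.3314] w 0.0127 t 29.8667 q7 -25.6
shift cm now [-0.03 -0.24  2.46] in goal axes [-0.03 -0.23  2.46] turn [ 0.26  0.02 -0.01]
```

Request:
{"method": "servo_tool", "body": {"plan": [[0, [0, -0.2, 0.4], [0.2, 0, 0]], [0, [0, 0, 0.5], [0, 0, 0]], [0, [0, 0, 0.5], [0, 0, 0]], [0, [0, 0, 0.5], [0, 0, 0]], [0, [0, 0, 0.6], [0, 0, 0]], [0, [0, 0, 0.5], [0, 0, 0]]]}}

```text
time_s: 30.37
tool_pos: [0.6293, -0.0143, 0.0596]
tool_rot: [179.9, 0.1, 79.5]
force: [-12.2, -1.3, 41.7]
grip_width: 0.0128
```

Request:
{"method": "servo_tool", "body": {"plan": [[0, [-0.1, -0.05, -0.1], [0, 0, 0]], [0, [0, 0, 0], [0, 0, 0]], [0.35, [0, 0, 0], [0, 0, 0]], [0.35, [0, 0, 0], [0, 0, 0]], [0.35, [0, 0, 0], [0, 0, 0]], [0.35, [0, 0, 0], [0, 0, 0]], [0.35, [0, 0, -1.5], [0, 0, 0]], [0.35, [0, 0, -2.5], [0, 0, 0]], [0.35, [0, 0, -2.5], [0, 0, 0]], [0.35, [0, 0, -2.5], [0, 0, 0]], [0.35, [0, 0, -2.5], [0, 0, 0]], [0.35, [0, 0, 0], [0, 0, 0]]]}}

```text
time_s: 31.37
tool_pos: [0.6275, -0.0144, 0.182]
tool_rot: [-180.0, 0.0, 79.6]
force: [0.1, 1.0, 1.0]
grip_width: 0.0306
```

```bash
cat > chk.py <<'E'
from h import *
def chk():
    s=env.read_camera('scene');d=env.read_camera('side')
    a=blobs(s['image'],'green',15,(230,180,480,300));b=blobs(d['image'],'green',15,(230,150,360,400))
    for x in a:
        for y in b:
            p,e=meet(ray(s,*x[:2]),ray(d,*y[:2]))
            if e<.003: print(p,e)
    a=blobs(s['image'],'blue',15,(230,220,360,300));b=blobs(d['image'],'blue',15,(230,200,360,300))
    for x,y in zip(a,b): print('collar',*meet(ray(s,*x[:2]),ray(d,*y[:2])))
E
python3 -c "
from chk import *
to(.4517,.3351,.17,79.5); chk()"
```

```text
pose [ 0.6275 -0.0144  0.182 ] [-179.9746    0.0434   79.5719] F [0.126  0.9664 0.9691] w 0.0306 t 31.3667 q7 -23.0
shift cm now [ 31.19 -23.61   1.19] in goal axes [ 31.16 -23.65   1.2 ] turn [-0.03  0.04  0.07]
[0.452  0.3348 0.0892] 7.365237252159444e-05
[ 0.6287 -0.0165  0.0926] 0.0011905755787725892
[0.6436 0.0566 0.0918] 0.0010030540347972677
collar [ 0.6143 -0.0906  0.0419] 0.0006535300391437296
collar [0.6494 0.0068 0.0319] 0.05705840875861395
```

Request:
{"method": "servo_tool", "body": {"plan": [[0.4, [2.7, -2.05, -0.1], [0, 0, 0]], [0.4, [2.7, -2.05, -0.1], [0, 0, 0]], [0.4, [2.7, -2.05, -0.1], [0, 0, 0]], [0.4, [2.7, -2.05, -0.1], [0, 0, 0]], [0.4, [2.7, -2.05, -0.1], [0, 0, 0]], [0.4, [2.7, -2.05, -0.1], [0, 0, 0]], [0.4, [2.7, -2.05, -0.1], [0, 0, 0]], [0.4, [2.7, -2.05, -0.1], [0, 0, 0]], [0.4, [2.7, -2.05, -0.1], [0, 0, 0]], [0.4, [2.7, -2.05, 0], [0, 0, 0]], [0.4, [1.5, -1.2, 0], [0, 0, 0]], [0.4, [0, 0, 0], [0, 0, 0]], [0.4, [0, 0, 0], [0, 0, 0]], [0.4, [0, 0, 0], [0, 0, 0]]]}}

```text
time_s: 32.63
tool_pos: [0.4488, 0.3101, 0.1733]
tool_rot: [-178.5, 0.9, 79.2]
force: [0.6, 0.2, 0.2]
grip_width: 0.0352
```

```bash
python3 -c "
from h import *
to(.4517,.3351,.125,79.5)
"
```

```text
pose [0.4488 0.3101 0.1733] [-178.4558    0.8733   79.2183] F [0.5847 0.1605 0.1893] w 0.0352 t 32.6333 q7 -58.0
shift cm now [ 2.58 -0.05  4.79] in goal axes [ 2.51 -0.17  4.83] turn [-1.55  0.87 -0.29]
```

Request:
{"method": "servo_tool", "body": {"plan": [[0.4, [1.3, -0.1, 0.5], [-0.8, 0.4, -0.2]], [0.4, [1.3, -0.1, 1], [-0.7, 0.4, 0]], [0.4, [0.1, 0, 1.5], [0, 0, 0]], [0.4, [0, 0, 1.3], [0, 0, 0]], [0.4, [0, 0, 0.5], [0, 0, 0]], [0.4, [0, 0, 0], [0, 0, 0]], [0.4, [0, 0, 0], [0, 0, 0]]]}}

```text
time_s: 33.22
tool_pos: [0.4584, 0.3255, 0.1196]
tool_rot: [-180.0, 0.5, 78.4]
force: [0.6, -0.3, 0.1]
grip_width: 0.0348
```

```bash
python3 -c "
from h import *
to(.4517,.3351,.058,79.5)
"
```

```text
pose [0.4584 0.3255 0.1196] [-179.9863    0.4778   78.3932] F [ 0.6484 -0.3193  0.0821] w 0.0348 t 33.2167 q7 -63.2
shift cm now [ 0.86 -0.85  6.15] in goal axes [ 0.82 -0.84  6.16] turn [-0.02  0.48 -1.11]
```

Request:
{"method": "servo_tool", "body": {"plan": [[0.4, [0.8, -0.8, 0], [0, 0.4, -1]], [0.4, [0.1, -0.1, 0.6], [0, 0, -0.1]], [0.4, [0, 0, 1], [0, 0, 0]], [0.4, [0, 0, 1], [0, 0, 0]], [0.4, [0, 0, 1], [0, 0, 0]], [0.4, [0, 0, 0.8], [0, 0, 0]], [0.4, [0, 0, 0.7], [0, 0, 0]], [0.4, [0, 0, 0.3], [0, 0, 0]], [0.4, [0, 0, 0], [0, 0, 0]], [0.4, [0, 0, 0], [0, 0, 0]]]}}

```text
time_s: 34.05
tool_pos: [0.4516, 0.3361, 0.0603]
tool_rot: [180.0, 0.0, 79.5]
force: [0.5, -0.1, -0.3]
grip_width: 0.0346
```

```bash
python3 -c "
from h import *
to(.4517,.3351,.058,79.5)
"
```

```text
pose [0.4516 0.3361 0.0603] [179.9838   0.0454  79.4991] F [ 0.5292 -0.0579 -0.2839] w 0.0346 t 34.05 q7 -66.1
shift cm now [-0.1   0.02  0.23] in goal axes [-0.1   0.02  0.23] turn [ 0.02  0.05 -0.  ]
```

Request:
{"method": "servo_tool", "body": {"plan": [[0.4, [-0.1, 0, 0.2], [0, 0, 0]], [0.4, [0, 0, 0], [0, 0, 0]], [0, [0, 0, 0], [0, 0, 0]], [0, [0, 0, 0], [0, 0, 0]], [0, [0, 0, 0], [0, 0, 0]], [0, [0, 0, 0], [0, 0, 0]], [0, [0, 0, 0], [0, 0, 0]]], "force": 55}}

```text
time_s: 34.63
tool_pos: [0.4527, 0.3357, 0.0599]
tool_rot: [179.8, -0.1, 79.5]
force: [-0.1, -0.2, -0.1]
grip_width: 0.0131
```

Request:
{"method": "servo_tool", "body": {"plan": [[0, [0, 0, -1.5], [0, 0, 0]], [0, [0, 0, -2.5], [0, 0, 0]], [0, [0, 0, -3], [0, 0, 0]], [0, [0, 0, -3], [0, 0, 0]], [0, [0, 0, -3.5], [0, 0, 0]], [0, [-2.9, 1.75, -1], [0, 0, 0]], [0, [-2.9, 1.75, 0], [0, 0, 0]], [0, [-2.9, 1.75, 0], [0, 0, 0]], [0, [-2.9, 1.75, 0], [0, 0, 0]], [0, [-2.9, 1.75, 0], [0, 0, 0]], [0, [-2.9, 1.75, 0], [0, 0, 0]], [0, [-2.9, 1.75, 0], [0, 0, 0]], [0, [-2.9, 1.75, 0], [0, 0, 0]], [0, [-2.9, 1.75, 0], [0, 0, 0]], [0, [-2.9, 1.75, 0], [0, 0, 0]], [0, [-2.9, 1.75, 0], [0, 0, 0]], [0, [-2.9, 1.75, 0], [0, 0, 0]], [0, [-2.5, 1.5, 0], [0, 0, 0]], [0, [0, 0, 0], [0, 0, 0]], [0, [0, 0, 0], [0, 0, 0]]]}}

```text
time_s: 36.3
tool_pos: [0.6134, -0.0869, 0.2127]
tool_rot: [179.5, -0.1, 80.1]
force: [-0.4, 1.6, -0.9]
grip_width: 0.013
```

```bash
python3 -c "
from h import *
to(.614,-.0895,.12,79.5)"
```

```text
pose [ 0.6134 -0.0869  0.2127] [179.4646  -0.1231  80.08  ] F [-0.3899  1.5574 -0.8754] w 0.013 t 36.3 q7 -13.8
shift cm now [-0.27  0.01  9.27] in goal axes [-0.25  0.1   9.27] turn [ 0.53 -0.13  0.58]
```

Request:
{"method": "servo_tool", "body": {"plan": [[0, [-0.15, 0.05, 0.5], [0.3, 0, 0.3]], [0, [-0.1, 0.05, 1.5], [0.2, 0, 0.2]], [0, [0, 0, 1.9], [0, 0, 0]], [0, [0, 0, 1.9], [0, 0, 0]], [0, [0, 0, 1.7], [0, 0, 0]], [0, [0, 0, 1], [0, 0, 0]], [0, [0, 0, 0.5], [0, 0, 0]], [0, [0, 0, 0], [0, 0, 0]], [0, [0, 0, 0], [0, 0, 0]]]}}

```text
time_s: 37.05
tool_pos: [0.6114, -0.0799, 0.1139]
tool_rot: [-179.8, -0.2, 80.2]
force: [-0.4, 0.0, -0.7]
grip_width: 0.013
```

```bash
python3 -c "
from h import *
to(.614,-.0895,.0619,79.5)"
```

```text
pose [ 0.6114 -0.0799  0.1139] [-179.7812   -0.2297   80.1955] F [-0.4019  0.0078 -0.6737] w 0.013 t 37.05 q7 -16.6
shift cm now [-0.93  0.44  5.19] in goal axes [-0.9   0.43  5.2 ] turn [-0.22 -0.23  0.7 ]
```

Request:
{"method": "servo_tool", "body": {"plan": [[0, [-0.5, 0.2, 0], [-0.1, -0.1, 0.4]], [0, [-0.4, 0.2, 0], [-0.1, -0.1, 0.3]], [0, [-0.05, 0, 0.1], [0, 0, 0]], [0, [0, 0, 0], [0, 0, 0]], [0, [0, 0, 0], [0, 0, 0]]]}}

```text
time_s: 37.47
tool_pos: [0.6164, -0.0911, 0.1164]
tool_rot: [179.6, 0.0, 79.4]
force: [0.1, 0.2, -1.2]
grip_width: 0.0132
```

```bash
python3 -c "
from h import *
to(.614,-.0895,.0619,79.5)"
```

```text
pose [ 0.6164 -0.0911  0.1164] [179.6431   0.0208  79.4098] F [ 0.0505  0.2398 -1.1707] w 0.0132 t 37.4667 q7 -16.6
shift cm now [ 0.12 -0.3   5.45] in goal axes [ 0.12 -0.27  5.45] turn [ 0.36  0.02 -0.09]
```

Request:
{"method": "servo_tool", "body": {"plan": [[0, [0.1, -0.25, 0.2], [0.3, 0, 0]], [0, [0, 0, 0.6], [0, 0, 0]], [0, [0, 0, 0.7], [0, 0, 0]], [0, [0, 0, 0.7], [0, 0, 0]], [0, [0, 0, 0.6], [0, 0, 0]], [0, [0, 0, 0.2], [0, 0, 0]], [0, [0, 0, 0], [0, 0, 0]]]}}

```text
time_s: 38.05
tool_pos: [0.6137, -0.0896, 0.0831]
tool_rot: [180.0, 0.0, 79.4]
force: [-0.7, 0.7, -0.2]
grip_width: 0.0126
```

```bash
python3 -c "
from h import *
to(.614,-.0895,.0619,79.5)"
```

```text
pose [ 0.6137 -0.0896  0.0831] [179.9842   0.0184  79.3979] F [-0.7171  0.7301 -0.2237] w 0.0126 t 38.05 q7 -17.7
shift cm now [0.02 0.03 2.12] in goal axes [0.01 0.03 2.12] turn [ 0.02  0.02 -0.1 ]
```

Request:
{"method": "servo_tool", "body": {"plan": [[0, [0, 0, 0.5], [0, 0, 0]], [0, [0, 0, 0.5], [0, 0, 0]], [0, [0, 0, 0.5], [0, 0, 0]], [0, [0, 0, 0.5], [0, 0, 0]], [0, [0, 0, 0.5], [0, 0, 0]], [0, [0, 0, 0.4], [0, 0, 0]]]}}

```text
time_s: 38.55
tool_pos: [0.6151, -0.0889, 0.0609]
tool_rot: [179.9, 0.2, 79.4]
force: [-13.4, 1.3, 36.9]
grip_width: 0.0125
```

Request:
{"method": "servo_tool", "body": {"plan": [[0, [-0.1, -0.05, -0.1], [0, 0, 0]], [0, [0, 0, 0], [0, 0, 0]], [0.35, [0, 0, 0], [0, 0, 0]], [0.35, [0, 0, 0], [0, 0, 0]], [0.35, [0, 0, 0], [0, 0, 0]], [0.35, [0, 0, 0], [0, 0, 0]], [0.35, [0, 0, -1.5], [0, 0, 0]], [0.35, [0, 0, -2.5], [0, 0, 0]], [0.35, [0, 0, -2.5], [0, 0, 0]], [0.35, [0, 0, -2.5], [0, 0, 0]], [0.35, [0, 0, -2.5], [0, 0, 0]], [0.35, [0, 0, -2], [0, 0, 0]], [0.35, [0, 0, 0], [0, 0, 0]]]}}

```text
time_s: 39.63
tool_pos: [0.6139, -0.0885, 0.2063]
tool_rot: [180.0, 0.1, 79.5]
force: [0.8, 0.5, 0.3]
grip_width: 0.0306
```

```bash
python3 -c "
from chk import *
to(.64,.19,.22,79.5); chk()"
```

```text
pose [ 0.6139 -0.0885  0.2063] [179.9598   0.1223  79.4708] F [0.7511 0.5275 0.2957] w 0.0306 t 39.6333 q7 -14.6
shift cm now [27.85 -2.52 -1.43] in goal axes [27.86 -2.51 -1.37] turn [ 0.04  0.12 -0.03]
[ 0.6144 -0.0916  0.0922] 0.0011563165516883843
[ 0.6289 -0.0171  0.092 ] 0.0010826730314676574
[0.6432 0.0565 0.0916] 0.0011034521506417209
collar [ 0.6219 -0.0832  0.0415] 0.011663297136248996
collar [ 0.6302 -0.016   0.0404] 0.00019417113386585886
collar [0.6448 0.0573 0.04  ] 0.0006637781098714125
```

All three fresh tubes are home, with bands at z = 0.092, and the collars are up. On to the wheel.

Request:
{"method": "servo_tool", "body": {"plan": [[0.45, [2.7, -0.25, -0.15], [0, 0, 0]], [0.45, [2.7, -0.25, -0.15], [0, 0, 0]], [0.45, [2.7, -0.25, -0.15], [0, 0, 0]], [0.45, [2.7, -0.25, -0.15], [0, 0, 0]], [0.45, [2.7, -0.25, -0.15], [0, 0, 0]], [0.45, [2.7, -0.25, -0.15], [0, 0, 0]], [0.45, [2.7, -0.25, -0.15], [0, 0, 0]], [0.45, [2.7, -0.25, -0.15], [0, 0, 0]], [0.45, [2.7, -0.25, -0.15], [0, 0, 0]], [0.45, [2, -0.2, 0], [0, 0, 0]], [0.45, [0, 0, 0], [0, 0, 0]], [0.45, [0, 0, 0], [0, 0, 0]]]}}

```text
time_s: 40.73
tool_pos: [0.6278, 0.1787, 0.1945]
tool_rot: [-178.0, 0.8, 79.1]
force: [0.6, -0.5, -0.3]
grip_width: 0.0391
```

```bash
python3 - <<'E'
from h import *
import pickle
to(.65,.27,.14,79.5)
o=env.get_obs(); c=save('wrist','w5.png'); pickle.dump((o,c),open('w5.pkl','wb'))
E
```

```text
pose [0.6278 0.1787 0.1945] [-178.0113    0.7634   79.1191] F [ 0.6497 -0.501  -0.3206] w 0.0391 t 40.7333 q7 -41.8
shift cm now [9.46 0.64 5.3 ] in goal axes [9.38 0.52 5.45] turn [-1.99  0.76 -0.39]
```

View pics/w5.png

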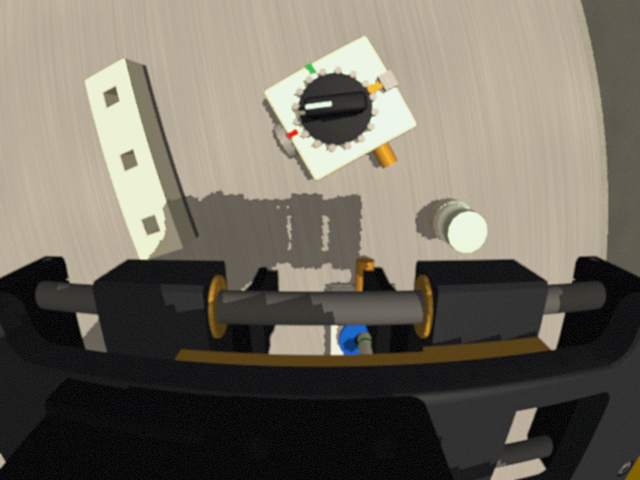

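The wheel is centred at about (336,107), its bar running from (301,107) to (369,100) with the white pointer at the left. The red mark is at (291,134), green at (311,69), the pawl at (378,88).

```bash
python3 - <<'E'
from h import *
import pickle
o,c=pickle.load(open('w5.pkl','rb'))
im=c['image']; hsv=cv2.cvtColor(im,cv2.COLOR_BGR2HSV); S=np.s_[60:160,260:410]
# pins ring + disc: dark mask
m=np.zeros(im.shape[:2],np.uint8); m[S]=(hsv[...,2][S]<60)*255
q=cv2.findNonZero(m); (x,y),r=cv2.minEnclosingCircle(q); M=q[:,0].mean(0); print('dark circ',x,y,r,M, plane(wray(c,o,*M),.055),plane(wray(c,o,x,y),.055))
# white stripe inside
w=np.zeros_like(m); w[92:120,300:365]=(hsv[92:120,300:365,2]>150)*255
n,l,st,ce=cv2.connectedComponentsWithStats(w)
for i in range(1,n):
    if st[i][4]>20:
        pts=np.argwhere(l==i)[:,::-1].astype(float); vx,vy,cx,cy=cv2.fitLine(pts.astype(np.float32),2,0,.01,.01).ravel()
        t=(pts-[cx,cy])@[vx,vy]; a=[plane(wray(c,o,cx+vx*k,cy+vy*k),.095) for k in(t.min(),t.max())]
        print(st[i],'stripe ends',a,np.degrees(np.arctan2(*(a[0]-a[1])[1::-1])))
for nm,u,v in(('red',291,134),('green',311,69),('pawl',383,84)): print(nm,plane(wray(c,o,u,v),.045))
cv2.imwrite('pics/wz.png',cv2.resize(im[40:190,245:445],(800,600),interpolation=2))
E
```

```text
dark circ 334.77630615234375 108.59868621826172 35.800716400146484 [332.1422 108.5311] [0.6498 0.2713 0.055 ] [0.6519 0.2708 0.055 ]
[305 101  27   8 140] stripe ends [array([0.631 , 0.2728, 0.095 ]), array([0.6493, 0.2716, 0.095 ])] 176.33285070874402
red [0.6124 0.2578 0.045 ]
green [0.6392 0.3088 0.045 ]
pawl [0.6954 0.2856 0.045 ]
```

View pics/wz.png

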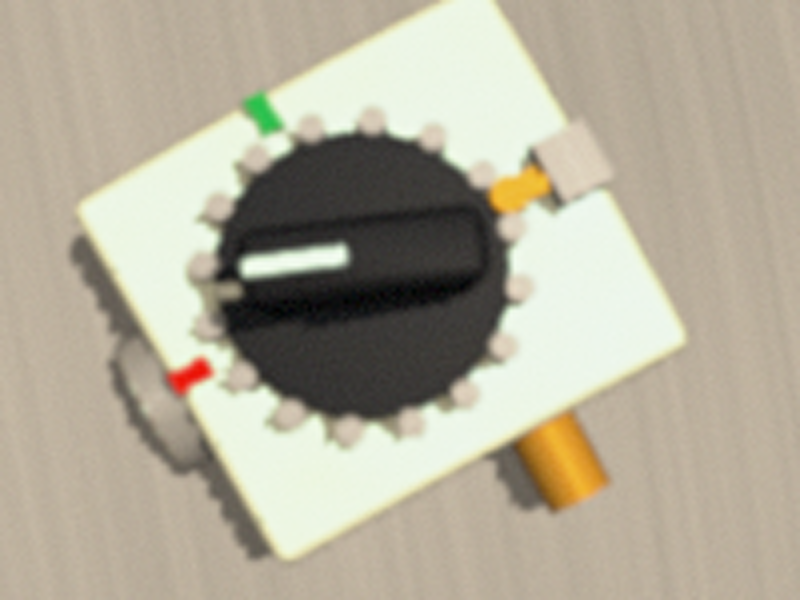

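The zoom shows the pointer 22.6° clockwise of red, so the wheel is in click 1 and needs another 67.5° clockwise. I'll turn the gripper to yaw ≈176° first so it grips across the bar.

Request:
{"method": "servo_tool", "body": {"plan": [[0.45, [0, 0, -0.5], [0, 0, -6.9]], [0.45, [0, 0, -0.5], [0, 0, -6.9]], [0.45, [0, 0, -0.2], [0, 0, -6.9]], [0.45, [0, 0, 0], [0, 0, -6.9]], [0.45, [0, 0, 0], [0, 0, -6.9]], [0.45, [0, 0, 0], [0, 0, -6.9]], [0.45, [0, 0, 0], [0, 0, -6.9]], [0.45, [0, 0, 0], [0, 0, -6.9]], [0.45, [0, 0, 0], [0, 0, -6.9]], [0.45, [0, 0, 0], [0, 0, -6.9]], [0.45, [0, 0, 0], [0, 0, -6.9]], [0.45, [0, 0, 0], [0, 0, -6.9]], [0.45, [0, 0, 0], [0, 0, -6.9]], [0.45, [0, 0, 0], [0, 0, -6.9]], [0.45, [0, 0, 0], [0, 0, 0]]]}}

```text
time_s: 42.03
tool_pos: [0.6285, 0.1425, 0.1952]
tool_rot: [-178.2, -2.9, 178.4]
force: [0.2, -0.1, 0.9]
grip_width: 0.0394
```

```bash
python3 -c "
from h import *
to(.6515,.271,.15,176.3)"
```

```text
pose [0.6285 0.1425 0.1952] [-178.2338   -2.9484  178.3644] F [ 0.2037 -0.0883  0.9047] w 0.0394 t 42.0333 q7 52.6
shift cm now [-2.16 13.04  4.01] in goal axes [-1.47 12.97  4.52] turn [-1.82 -2.92  2.11]
```

Request:
{"method": "servo_tool", "body": {"plan": [[0.4, [-0.4, 2.4, 0], [-0.6, -1, 0.7]], [0.4, [-0.4, 2.4, 0.2], [-0.6, -1, 0.7]], [0.4, [-0.3, 2.4, 0.4], [-0.6, -0.9, 0.7]], [0.4, [-0.3, 2.4, 0.4], [0, 0, 0]], [0.4, [-0.2, 2.4, 0.6], [0, 0, 0]], [0.4, [0, 1.2, 0.6], [0, 0, 0]], [0.4, [0, 0, 0], [0, 0, 0]], [0.4, [0, 0, 0], [0, 0, 0]]]}}

```text
time_s: 42.7
tool_pos: [0.6579, 0.2597, 0.1648]
tool_rot: [-179.4, -0.0, 173.4]
force: [-0.3, -1.0, 0.8]
grip_width: 0.0349
```

```bash
python3 -c "
from h import *
to(.6515,.271,.12,176.3)"
```

```text
pose [0.6579 0.2597 0.1648] [-179.3643   -0.0393  173.3688] F [-0.3392 -0.9948  0.7634] w 0.0349 t 42.7 q7 39.0
shift cm now [0.77 1.1  4.47] in goal axes [0.72 1.09 4.48] turn [-0.63 -0.06 -2.93]
```

Request:
{"method": "servo_tool", "body": {"plan": [[0.4, [0.4, 0.6, 0.3], [-0.3, 0, -1.5]], [0.4, [0.35, 0.5, 1], [-0.3, 0, -1.4]], [0.4, [0, 0, 1.4], [0, 0, 0]], [0.4, [0, 0, 1.3], [0, 0, 0]], [0.4, [0, 0, 0.3], [0, 0, 0]], [0.4, [0, 0, 0], [0, 0, 0]], [0.4, [0, 0, 0], [0, 0, 0]]]}}

```text
time_s: 43.28
tool_pos: [0.6522, 0.2634, 0.1161]
tool_rot: [-179.7, -0.1, 175.9]
force: [0.8, -0.8, 0.8]
grip_width: 0.0346
```

```bash
python3 -c "
from h import *
to(.6515,.271,.062,176.3)"
```

```text
pose [0.6522 0.2634 0.1161] [-179.7065   -0.0866  175.8661] F [ 0.8336 -0.7625  0.7649] w 0.0346 t 43.2833 q7 39.7
shift cm now [0.12 0.78 5.41] in goal axes [0.12 0.75 5.41] turn [-0.29 -0.09 -0.43]
```

Request:
{"method": "servo_tool", "body": {"plan": [[0.4, [0.1, 0.7, 0], [-0.2, 0, -0.4]], [0.4, [0, 0.1, 0.7], [0, 0, 0]], [0.4, [0, 0, 1], [0, 0, 0]], [0.4, [0, 0, 1], [0, 0, 0]], [0.4, [0, 0, 0.9], [0, 0, 0]], [0.4, [0, 0, 0.6], [0, 0, 0]], [0.4, [0, 0, 0.1], [0, 0, 0]], [0.4, [0, 0, 0], [0, 0, 0]], [0.4, [0, 0, 0], [0, 0, 0]]]}}

```text
time_s: 44.03
tool_pos: [0.652, 0.2723, 0.0683]
tool_rot: [-179.9, -0.1, 176.3]
force: [-0.2, 0.4, 0.4]
grip_width: 0.0348
```

```bash
python3 -c "
from h import *
to(.6515,.271,.062,176.3)"
```

```text
pose [0.652  0.2723 0.0683] [-179.9436   -0.0907  176.2775] F [-0.2437  0.3775  0.4274] w 0.0348 t 44.0333 q7 38.4
shift cm now [ 0.04 -0.13  0.63] in goal axes [ 0.04 -0.13  0.63] turn [-0.06 -0.09 -0.02]
```

Request:
{"method": "servo_tool", "body": {"plan": [[0.4, [0, -0.1, 0.4], [0, 0, 0]], [0.4, [0, 0, 0], [0, 0, 0]], [0, [0, 0, 0], [0, 0, 0]], [0, [0, 0, 0], [0, 0, 0]], [0, [0, 0, 0], [0, 0, 0]], [0, [0, 0, 0], [0, 0, 0]], [0, [0, 0, 0], [0, 0, 0]]], "force": 30}}

```text
time_s: 44.62
tool_pos: [0.6529, 0.2709, 0.0656]
tool_rot: [-180.0, 0.0, 176.2]
force: [-0.5, -0.5, 0.3]
grip_width: 0.0144
```

Request:
{"method": "servo_tool", "body": {"plan": [[0, [0, 0, 0], [0, 0, 5]], [0, [0, 0, 0], [0, 0, 5]], [0, [0, 0, 0], [0, 0, 5]], [0, [0, 0, 0], [0, 0, 5]], [0, [0, 0, 0], [0, 0, 5]], [0, [0, 0, 0], [0, 0, 0]]]}}

```text
time_s: 45.12
tool_pos: [0.6529, 0.2708, 0.0656]
tool_rot: [180.0, 0.0, 150.1]
force: [-0.0, -1.0, -1.0]
grip_width: 0.0135
```

```bash
python3 -c "
from h import *
to(.6515,.271,.064,108)"
```

```text
pose [0.6529 0.2708 0.0656] [179.9905   0.0261 150.0584] F [-0.0008 -0.9656 -1.0421] w 0.0135 t 45.1167 q7 14.3
shift cm now [ 0.13 -0.05  0.16] in goal axes [ 0.06 -0.12  0.16] turn [ 0.02  0.02 42.06]
```

Request:
{"method": "servo_tool", "body": {"plan": [[0, [0, 0, 0], [0, 0, 5]], [0, [0, 0, 0], [0, 0, 5]], [0, [0, 0, 0], [0, 0, 5]], [0, [0, 0, 0], [0, 0, 5]], [0, [0, 0, 0], [0, 0, 5]], [0, [0, 0, 0], [0, 0, 5]], [0, [0, 0, 0], [0, 0, 5]], [0, [0, 0, 0], [0, 0, 5]], [0, [0, 0, 0], [0, 0, 0]], [0, [0, 0, 0], [0, 0, 0]]]}}

```text
time_s: 45.95
tool_pos: [0.6529, 0.2708, 0.0656]
tool_rot: [180.0, 0.1, 109.7]
force: [0.3, -0.6, 0.4]
grip_width: 0.014
```

Within 1° of the click. I'll release, lift, back off and look.

Request:
{"method": "servo_tool", "body": {"plan": [[0.4, [0, 0, 0], [0, 0, 0]], [0.4, [0, 0, 0], [0, 0, 0]], [0.4, [0, 0, 0], [0, 0, 0]], [0.4, [0, 0, 0], [0, 0, 0]], [0.4, [0, 0, -1.5], [0, 0, 0]], [0.4, [0, 0, -2], [0, 0, 0]], [0.4, [0, 0, -3], [0, 0, 0]], [0.4, [0, 0, -3], [0, 0, 0]], [0.4, [0, 0, -3], [0, 0, 0]], [0.4, [-2.5, 0, 0], [0, 0, 0]], [0.4, [-2.5, 0, 0], [0, 0, 0]], [0.4, [-2.5, 0, 0], [0, 0, 0]], [0.4, [-2.5, 0, 0], [0, 0, 0]], [0.4, [0, 0, 0], [0, 0, 0]], [0.4, [0, 0, 0], [0, 0, 0]]]}}

```text
time_s: 47.2
tool_pos: [0.6885, 0.1799, 0.2109]
tool_rot: [179.4, -0.2, 111.1]
force: [-0.5, 1.1, -0.0]
grip_width: 0.0347
```

```bash
python3 - <<'E'
from box import *
from chk import chk
o=env.get_obs(); print(o['tool_pos'],o['tool_rot'])
c=save('wrist','w6.png'); chk(); box()
import pickle; pickle.dump((o,c),open('w6.pkl','wb'))
s=save('scene','s6.png')['image'];d=save('side','d6.png')['image']
print(blobs(s,'pink2',50,(300,200,360,250)),blobs(d,'pink2',50,(340,260,420,310)))
g=cv2.hconcat([cv2.resize(c['image'][0:300,170:570],(400,300)),cv2.resize(s[150:345,160:420],(400,300))])
cv2.imwrite('pics/fin.png',g)
E
```

```text
[0.6885 0.1799 0.2109] [179.3696  -0.1928 111.0632]
[ 0.6195 -0.0894  0.098 ] 0.002654650896477521
[ 0.6292 -0.0169  0.0918] 0.002233554425611688
[0.6436 0.057  0.0919] 0.0003728646891272527
collar [ 0.6162 -0.0891  0.0405] 0.0001152043833197894
collar [ 0.6304 -0.016   0.0402] 0.0005216918679042164
collar [0.6445 0.0573 0.0401] 0.00012370984040431686
scene (179, 167, 66, 57)
side (383, 172, 66, 59)
[(np.float64(331.6), np.float64(223.8), 323, 218, 18, 12, 171)] [(np.float64(375.9), np.float64(284.1), 365, 277, 23, 15, 270)]
```

View pics/fin.png

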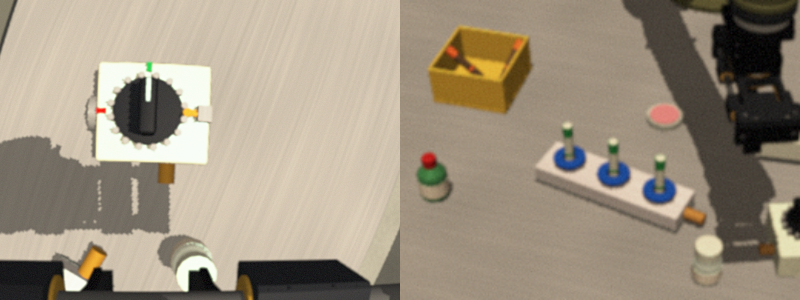

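The last picture shows the pointer at the green mark with the pawl between pins, three fresh tubes in raised collars, both spent tubes in the upright box, and the dish, bottle and jar where they were.

```bash
python3 -c "
from h import *
print(env.sign_off(), env.get_obs()['time_s'])"
```

```text
the job is handed in; nothing more can be done
the job is handed in; nothing more can be done
```

The job is handed in at about 47 s of robot time. There were two spent cartridges. I pulled each with its collar pressed to the stop and put both in the yellow box, re-measuring the box after it was knocked about 2 cm aside. I then pushed three fresh cartridges home and turned the wheel 67.5° clockwise, from click 1 to the green mark.

**Last checks:**
- **Cartridges:** all three fresh bands stood at about 92 mm, 2 to 3 mm above their rack height, against the 2 mm expected for fully home.
- **Collars:** all three measured level with where they stood at the start.
- **Wheel:** the pointer was at the green mark with the pawl between pins.
- **Box and bystanders:** both spent tubes were in the upright box. The dish had not moved by measurement; I checked the bottle and jar only by eye in the last picture.

**Disagreements:**
- The final band reading for the cartridge furthest from the regulator came out at 98 mm, with a poor match between the two views. I put this down to a mismatched colour blob. The same cartridge read 92 mm just before, and the last picture shows it seated like the others.
- Seating forces reached 37 to 52 N, with the tube against the port floor.

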